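Set the rail stop and hang the filter carriers up to it

ROBOT

A 6-joint arm with a two-finger parallel gripper is mounted at the origin on the work surface. World frame = base frame: x ahead of the robot, y to its left, z up, the work surface at z = 0. Lengths are in m, angles in rad, forces in N, time in s.
With the tool pointing down it reaches from about 0.275 to 0.875 m from the base axis. Payload 12.5 kg.
Tool frame: the origin (TCP) lies midway between the tips of the shut fingers; the grasp point (between the pads) lies 19 mm behind it; z points along the fingers, y is the line along which they close (so a half turn about z gives the same grasp; the last joint's range is limited). The gripper opens to 85 mm and grips with 20 to 120 N. Pads are 22 mm wide; open, the fingers measure 114 mm over their backs; the gripper's body (76 mm by 85 mm) begins 54 mm behind the grasp point. The pads swing forward as they close: fully open they stand 13 mm farther back than shut.
Start: joints at [-1.352, 0.351, 1.652, -0, 1.139, -0.085], TCP at [0.165, -0.525, 0.231] pointing down, gripper open.
Joint ranges: [-2.75, 2.75], [-0.79, 2.1], [0.01, 2.65], [-1.57, 4.71], [0.07, 3.14], [-2.87, 2.87]. Speed limits (rad/s): [2.22, 2.22, 2.79, 3.14, 3.14, 3.14].

INTERFACE

Orientations are given as [roll, pitch, yaw] about the fixed x, y, z axes, in that order (R = Rz(yaw) Ry(pitch) Rx(roll)).
In Python, from station import env, camera gives the robot as it stands. The module is installed in compiled form; this text tells all that it offers.
- The arm moves only by the shell command python3 -m pendant 'ROWS' [FORCE]. ROWS is a JSON object of lists of equal length, an entry for each row: "slide": the shift along the tool's x, y, z in cm, a list of three; "rotation": the turn, a rotation vector about the tool's x, y, z in rad, a list of three; "hand": the finger opening in cm, from 0 to 8.54. In form: {"slide": [[dx, dy, dz], ...], "rotation": [[rx, ry, rz], ...], "hand": [hand, ...]}. A call has exactly 8 rows; each row is the pose to reach, as a shift and turn from the pose commanded when the call began, along the tool's axes at that moment; what a row does not reach only later rows make up. A row lasts 1/10 s, in which the tool goes at most 50 mm and 8.59 degrees, less where a joint would pass 70% of its speed; a pose out of reach is approached as far as the arm can. A call with a gripper value outside its range is refused whole. The fingers move at their own pace and stop on an object; FORCE is the grip in N (left out, the last holds). Time passes only in rows, so rows that repeat a pose let the fingers close, or fill a call up. It gives the time, the measured TCP pose, the force, the opening and the grip force at its end, in the units of the state.
- env.get_obs(): the state, without advancing time (a new reading comes with each control period).
- camera(name): name is "side" or "top" or "wrist"; returns a dict with "image" (384x512x3 uint8, red, green, blue), "fov_y" (degrees; the focal length in pixels is half the picture's height over the tangent of half this angle, whatever the lens; pixels are square), "cx", "cy" (the principal point, pixels), "dist_coeffs" ([k1, k2, p1, p2, k3] as OpenCV has them; the pictures are not rectified), "position" and "orientation" of the camera in the world. Camera axes: x right, y up, looking along -z (the intrinsics and any distortion apply to the point x, -y, -z); pixel columns grow to the right and rows downward; lengths in m; the calibration is good to about 2 mm. A picture is of the moment at which its call begins. There is no depth.
- env.sign_off(): hands the job in; it is judged then, once.
The state is a dict: "time": time; "q": joint angles; "joint_vel": joint speeds; "joint_torque": joint torques, N m; "tool_pos": TCP position; "ee_rot": TCP orientation; "force": force on the tool from outside, world axes, zero at the start; "moment": the same for the moment, N m; "opening": finger opening in m; "finger_force": force on a finger pad.
Only numpy, scipy, OpenCV 4.12 (cv2) and the standard library are available. Lean on these libraries where they do the work, as an engineer would, in place of code of your own. Each camera call takes 0.05 s, during which the arm holds its last target. There are 200 camera calls.

TASK

Loosen the clamp knob of the stop on the rail, slide the stop along until its pointer meets the white mark, and tighten the knob firmly again. Then hook every filter carrier standing on the table onto the bar, to the right (-y) of the stop, and slide them along so that they hang free in a closed row, the first against the stop and each next one against its neighbour. Leave the controller box, the post and the screwdriver alone.

Things in the scene. Friction and masses are not known exactly. Their poses are not given: they have to be found in the camera images.
- rail: fixed round bar, 12 mm thick, axis 160 mm up, on posts (25 mm thick, 172 tall, feet 75x50) at y = -240 and +240 mm. Origin: on the table under the bar's middle; y along the bar (robot's left), x away from the robot. A black graduated strip 6 mm thick, z 153-167, runs beside the bar at x = 62 mm
- mark: white clip (18x12x22 mm) on the strip with a pointer towards the bar; looks only, touches nothing. Origin: its centre, 62 mm beyond the bar's axis and level with it; y along the bar. The stop is set when its own pointer meets this one (same y along the bar)
- stop_mid (a point): centre of the sliding stop, on the bar's axis; axes as the rail's. Grey block 46 (x) by 56 (y) by 44 (z) mm riding on the bar, white pointer towards the strip. Clamp loose: slides with about 2 N, from 50 mm right (-y) of the bar's middle to 180 mm left; tight: holds about 20 N. At the start tight, to the right (-y) of the mark
- clamp (a joint): angle of the clamp knob on top of the stop, rad: 0 fully loose (end stop), 1.4 fully tight (end stop); grows clockwise seen from above. Below 0.4 the clamp does not grip at all. About 0.1 N m turns it, and it stays where it is left
- clamp_grip (a point): on the clamp knob's vertical axis at the height to grip: 50 mm above the bar's axis, 12 mm below the knob's top, 28 mm above the stop's top face. The knob is a black bar grip 52 mm long (this point's x), 14 mm wide (its y), 30 mm tall. At clamp = 0 it points across the rail
- carrier1: filter carrier (4 alike, one may be absent), 0.35 kg; origin under its centre, +x = hook's open side, away from robot. mm: housing 52x50, z 0-40; back leg x -22..-12, z to 122; bridge z 112-122; lip x 12..20, z 90-122; roof notch: bar axis seats at x 0, z 101.5 and it swings freely. All 50 wide (y). Grip stem 26 (x) by 16, z 122-164 mm
- carrier2: another filter carrier, exactly like carrier1: stands on the table, hook open away from the robot within 0.4 rad of yaw; the bar enters from +x between housing top (z 40) and lip bottom (z 90 mm), then the carrier is lowered until the bar seats in the notch (z 101.5). Take the stem by its x faces. May be absent
- carrier3: another filter carrier, exactly like carrier1: stands on the table, hook open away from the robot within 0.4 rad of yaw; the bar enters from +x between housing top (z 40) and lip bottom (z 90 mm), then the carrier is lowered until the bar seats in the notch (z 101.5). Take the stem by its x faces. May be absent
- carrier4: another filter carrier, exactly like carrier1: stands on the table, hook open away from the robot within 0.4 rad of yaw; the bar enters from +x between housing top (z 40) and lip bottom (z 90 mm), then the carrier is lowered until the bar seats in the notch (z 101.5). Take the stem by its x faces. May be absent
- controller: bystander: white controller box 120 x 60 x 110 mm on the right; origin: centre of the underside. Leave alone
- lensmount: bystander: steel post with a 60 mm round foot, 60 mm tall, beyond the rail; origin: centre of the underside. Leave alone
- driver: bystander: screwdriver with a black handle lying beyond the rail; origin: centre of its underside. Leave alone
Mind the look-alikes: they are no part of the job. What is shaped like the carrier1 but orange or turquoise is not meant.

How it is judged:
On the way, in this order (a step that is already met when the one before it is completed fails the run):
1. the clamp knob is loosened (below 0.4 rad) (value of joint clamp below 0.4 rad), for 0.1 s.
2. the stop is at the mark, within 5 mm (y of stop_mid in the frame of mark between -0.005 and 0.005 m), for 0.2 s.
3. the clamp is tight (above 1.15 rad) with the stop at the mark within 5 mm (all of step 2 and value of joint clamp above 1.15 rad), for 0.2 s.
4. all carriers hang on the bar (x of carrier1 in the frame of rail between -0.03 and 0.03 m and z of carrier1 in the frame of rail between 0.05 and 0.068 m and angle between each of carrier1, carrier2, carrier3, carrier4's own z axis and vertical below 0.25 rad and x of carrier2 in the frame of rail between -0.03 and 0.03 m and z of carrier2 in the frame of rail between 0.05 and 0.068 m and x of carrier3 in the frame of rail between -0.03 and 0.03 m and z of carrier3 in the frame of rail between 0.05 and 0.068 m and x of carrier4 in the frame of rail between -0.03 and 0.03 m and z of carrier4 in the frame of rail between 0.05 and 0.068 m), for 0.2 s.
At the end, for the whole second after the job is handed in: Stop within 5 mm of the mark, clamp above 1.15 rad; every carrier at rest, hanging by its notch (underside 50 to 68 mm up, tilt under 0.25 rad), origins to the right of the stop's centre by 50-59 mm (touching: 53), 99-111 (103), 149-163 (153) and, for a fourth, 198-215 mm (203) (all of step 3 and all of step 4 and (y of carrier1 in the frame of stop_mid between -0.059 and -0.05 m or y of carrier2 in the frame of stop_mid between -0.059 and -0.05 m or y of carrier3 in the frame of stop_mid between -0.059 and -0.05 m or y of carrier4 in the frame of stop_mid between -0.059 and -0.05 m) and (y of carrier1 in the frame of stop_mid between -0.111 and -0.099 m or y of carrier2 in the frame of stop_mid between -0.111 and -0.099 m or y of carrier3 in the frame of stop_mid between -0.111 and -0.099 m or y of carrier4 in the frame of stop_mid between -0.111 and -0.099 m) and (y of carrier1 in the frame of stop_mid between -0.163 and -0.149 m or y of carrier2 in the frame of stop_mid between -0.163 and -0.149 m or y of carrier3 in the frame of stop_mid between -0.163 and -0.149 m or y of carrier4 in the frame of stop_mid between -0.163 and -0.149 m) and (y of carrier1 in the frame of stop_mid between -0.059 and -0.05 m or y of carrier1 in the frame of stop_mid between -0.111 and -0.099 m or y of carrier1 in the frame of stop_mid between -0.163 and -0.149 m or y of carrier1 in the frame of stop_mid between -0.215 and -0.198 m) and (y of carrier2 in the frame of stop_mid between -0.059 and -0.05 m or y of carrier2 in the frame of stop_mid between -0.111 and -0.099 m or y of carrier2 in the frame of stop_mid between -0.163 and -0.149 m or y of carrier2 in the frame of stop_mid between -0.215 and -0.198 m) and (y of carrier3 in the frame of stop_mid between -0.059 and -0.05 m or y of carrier3 in the frame of stop_mid between -0.111 and -0.099 m or y of carrier3 in the frame of stop_mid between -0.163 and -0.149 m or y of carrier3 in the frame of stop_mid between -0.215 and -0.198 m) and (y of carrier4 in the frame of stop_mid between -0.059 and -0.05 m or y of carrier4 in the frame of stop_mid between -0.111 and -0.099 m or y of carrier4 in the frame of stop_mid between -0.163 and -0.149 m or y of carrier4 in the frame of stop_mid between -0.215 and -0.198 m) and linear speed of each of carrier1, carrier2, carrier3, carrier4 below 0.03 m/s).
It fails at once if the controller is moved by more than 40 mm (distance of controller from where it was at the start of the episode above 0.04 m).
It fails at once if the lensmount is moved by more than 40 mm (distance of lensmount from where it was at the start of the episode above 0.04 m).
It fails at once if the driver is moved by more than 40 mm (distance of driver from where it was at the start of the episode above 0.04 m).
Of carrier1, carrier2, carrier3, carrier4 only 3 to 4 are there at a start; the rules pass over those that are not, and their reading is None.
At some moment in a run one of carrier1, carrier2, carrier3, carrier4 may be knocked a few centimetres aside while the robot is not near it.
Once in a run the grip may slacken for a moment while it holds something.
It also fails if it takes over 210 s, if anything falls off the work surface, if the arm or the gripper's body presses on something with over 40 N, if the wrist force passes 120 N, or if a joint passes its speed limit or range.

## Working session

There is one attempt and no reset: what is moved stays moved. The work goes in short steps, Python scripts to look and compute and a shell command to move; the robot and the scene stay as the last step left them, time stands still between calls to the robot, and variables do not carry over. Pictures are saved under pics/ and viewed, at most 14 in all, crops included, and the job is handed in when it is done.

```bash
mkdir -p pics; cat > h.py <<'E'
import numpy as np, cv2
from station import env, camera
from scipy.spatial.transform import Rotation as R
def rot(o):
    o=np.array(o,float)
    if o.shape==(3,3): return o
    if o.shape==(4,): return R.from_quat(o).as_matrix()
    return R.from_euler('xyz',o).as_matrix()
def K(c):
    h,w=c['image'].shape[:2]; f=h/2/np.tan(np.radians(c['fov_y'])/2)
    return np.array([[f,0,c['cx']],[0,f,c['cy']],[0,0,1.]])
def ray(c,uv):
    p=cv2.undistortPoints(np.array(uv,float).reshape(-1,1,2),K(c),np.array(c['dist_coeffs'],float)).reshape(-1,2)
    d=np.c_[p[:,0],-p[:,1],-np.ones(len(p))]@rot(c['orientation']).T
    return np.array(c['position']),d
def onz(c,uv,z):
    o,d=ray(c,uv); return o+d*((z-o[2])/d[:,2])[:,None]
def tri(c1,u1,c2,u2):
    o1,d1=ray(c1,[u1]);o2,d2=ray(c2,[u2]);A=np.c_[d1[0],-d2[0]]
    s=np.linalg.lstsq(A,o2-o1,rcond=None)[0];a=o1+s[0]*d1[0];b=o2+s[1]*d2[0]
    return (a+b)/2,np.linalg.norm(a-b)
def proj(c,P):
    M=rot(c['orientation']);p=(np.atleast_2d(P)-np.array(c['position']))@M*[1,-1,-1]
    return cv2.projectPoints(p,np.zeros(3),np.zeros(3),K(c),np.array(c['dist_coeffs'],float))[0].reshape(-1,2)
def save(c,n,box=None,s=1):
    im=c['image'][...,::-1]
    if box: im=im[box[1]:box[3],box[0]:box[2]]
    cv2.imwrite('pics/'+n+'.png',cv2.resize(im,None,fx=s,fy=s,interpolation=cv2.INTER_CUBIC))
E
python3 - <<'E'
from h import *
for n in ('top','side'):
    c=camera(n);save(c,n+'0',None,1.5);print(n,c['fov_y'],c['cx'],c['cy'],c['dist_coeffs'],c['position'],c['orientation'])
    np.save(n+'0.npy',c,allow_pickle=True)
print(env.get_obs())
E
```

```text
top 48.48606268959428 257.7877169265583 193.94310420661483 [-0.08448955  0.          0.          0.          0.        ] [ 0.49328827 -0.09654447  1.48381399] [ 0.05428923 -0.01297981 -1.5645238 ]
side 42.689342207552265 256.46811894559886 187.7423267900646 [0.03216707 0.         0.         0.         0.        ] [0.18998649 0.78936821 0.8354141 ] [ 0.96561312  0.01486112 -2.7398981 ]
{'time': 0.1, 'q': array([-1.35158270e+00,  3.51178954e-01,  1.65233910e+00,  2.34157014e-05,
        1.13912200e+00, -8.46118146e-02]), 'joint_vel': array([ 0.00011847, -0.00192664, -0.00278769,  0.00044476,  0.00150476,
       -0.00082697]), 'joint_torque': array([ 5.76509701e-04, -5.06833363e+01, -2.91877288e+01, -9.55975565e-05,
        2.64934126e-03, -1.53810566e-05]), 'tool_pos': array([ 0.16450452, -0.52451472,  0.2308221 ]), 'ee_rot': array([-3.14055079e+00, -1.09698753e-04,  3.03815574e-01]), 'force': array([0.23565974, 0.40698148, 0.23429375]), 'moment': array([-0.01209612,  0.01771134, -0.02291487]), 'finger_force': 0.0, 'opening': 0.08479681171476017}
```

View pics/top0.png

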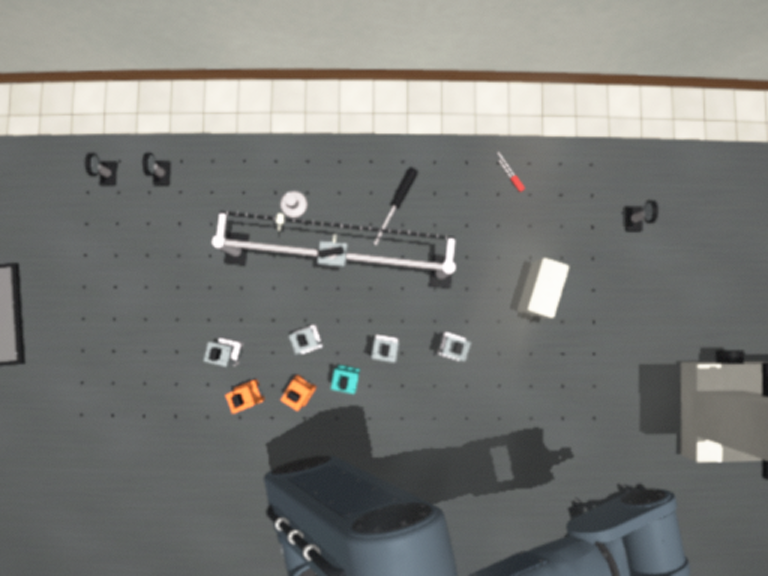

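View pics/side0.png

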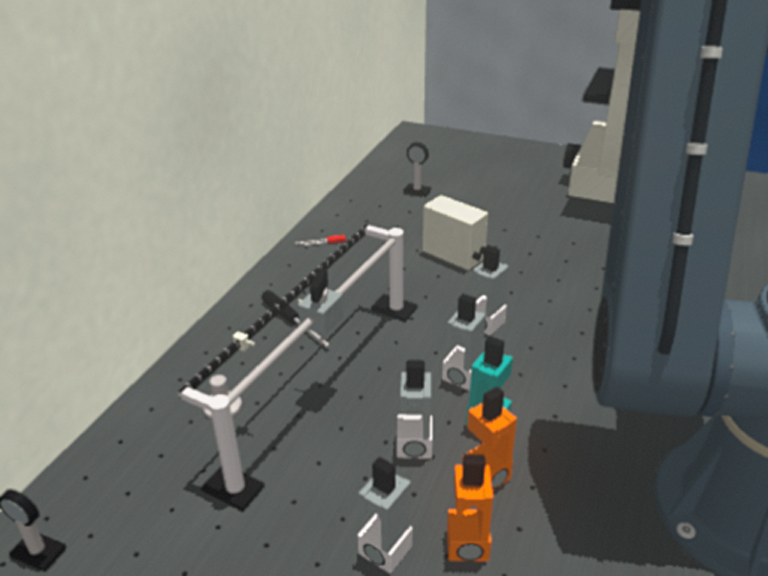

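Top view (1.5x): four grey carriers at (222,352), (306,340), (385,348) and (454,346). The orange ones at (243,397) and (297,392) and the turquoise one at (345,379) are look-alikes. The stop is at (333,252) and the white mark at (280,222). I'll confirm this in an enlarged crop.

```bash
python3 - <<'E'
from h import *
c=np.load('top0.npy',allow_pickle=True).item()
save(c,'top0c',(130,130,325,280),4)
im=c['image'].astype(int);m=((im.max(2)<60)&(im.max(2)>-1)).astype(np.uint8)
roi=np.zeros_like(m);roi[215:260,130:325]=1
n,l,s,ce=cv2.connectedComponentsWithStats(m*roi)
for i in range(1,n):
    if 20<s[i,4]<400: print('dark',ce[i],s[i],onz(c,[ce[i]],.164)[0].round(4))
# rail post tops
print('ends',onz(c,[[218/1.5,241/1.5],[448/1.5,267/1.5]],.172).round(4))
E
```

```text
dark [143.34375 235.4375 ] [141 233   6   6  32] [0.434  0.2402 0.164 ]
ends [[ 0.6657  0.2366  0.172 ]
 [ 0.615  -0.2393  0.172 ]]
```

View pics/top0c.png

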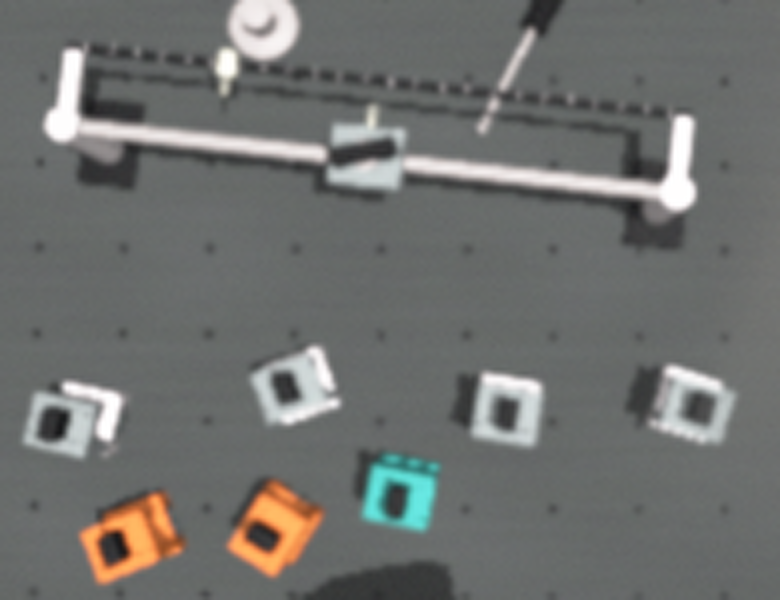

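Crop confirms: grey roof and black stem over white housing at crop pixels (57,424), (287,387), (505,410) and (700,405) are the carriers. The two orange and the turquoise are excluded by colour. The stop is at (367,155), its pointer at (372,112), and the mark's pointer at (225,85). Measuring now.

```bash
cat >> h.py <<'E'
def stems(c,guess,z=.164,r=7,thr=85):
    """dark stem blobs near guess pixels -> world centre and long axis yaw"""
    out=[];S=4
    for u,v in guess:
        x0,y0=int(u-r),int(v-r);p=c['image'][y0:y0+2*r+1,x0:x0+2*r+1].max(2)
        p=cv2.resize(p,None,fx=S,fy=S,interpolation=cv2.INTER_CUBIC)
        n,l,s,ce=cv2.connectedComponentsWithStats((p<thr).astype(np.uint8))
        i=min(range(1,n),key=lambda k:np.hypot(*(ce[k]-S*r))-(s[k,4]>60)*50)
        pts=np.argwhere(l==i)[:,::-1];px=(pts+.5)/S-.5+[x0,y0]
        w=onz(c,px,z)[:,:2];(rc,sz,a)=cv2.minAreaRect((w*1000).astype(np.float32))
        e,V=np.linalg.eigh(np.cov(w.T));d=V[:,1]*np.sign(V[0,1])
        out.append((px.mean(0).round(1),w.mean(0).round(4),(np.array(rc)/1000).round(4),np.round(sz,1),round(float(np.arctan2(d[1],d[0])),3)))
    return out
E
python3 - <<'E'
from h import *
c=np.load('top0.npy',allow_pickle=True).item()
f=lambda u,v:(u/4+129.6,v/4+129.6)
G=[f(54,424),f(287,387),f(505,410),f(700,405)]
for t in (75,90,105):
  for o in stems(c,G,thr=t): print(t,*o)
print(*stems(c,[f(362,152)],z=.222,r=12,thr=75)[0],'knob')
# roof yaw
im=cv2.resize(c['image'][130:280,130:325],None,fx=4,fy=4,interpolation=cv2.INTER_CUBIC).astype(int)
for p in [(35,410),(300,410),(485,390),(720,400),(80,390),(515,378),(340,170)]: print(p,im[p[1],p[0]])
ends=onz(c,[f(63,123),f(679,191)],.172);print(ends)
d=ends[0]-ends[1];print('len',np.linalg.norm(d));yaw=np.arctan2(-d[0],d[1]);mid=ends.mean(0)[:2]
ry=np.array([-np.sin(yaw),np.cos(yaw)]);rx=np.array([np.cos(yaw),np.sin(yaw)])
P=onz(c,[f(225,90),f(226,62),f(373,115),f(372,106)],.160)[:,:2]-mid
print('yaw',yaw,mid);print(np.c_[P@rx,P@ry])
Q=onz(c,[f(330,124),f(408,127),f(326,184),f(402,190)],.182)[:,:2]-mid
print(np.c_[Q@rx,Q@ry])
E
```

```text
75 [143.1 235.6] [0.4336 0.241 ] [0.4334 0.241 ] [18.2 23.1] -0.465
75 [200.9 226.3] [0.4638 0.0617] [0.4638 0.0618] [20.3 13.2] 0.48
75 [256. 233.] [ 0.4444 -0.1086] [ 0.4441 -0.1085] [11.2 18.5] -0.058
75 [303.7 231.3] [ 0.4504 -0.2559] [ 0.4502 -0.2563] [10.3 17. ] -0.364
90 [143.  235.6] [0.4336 0.2411] [0.4332 0.241 ] [19.9 24.5] -0.497
90 [200.9 226.4] [0.4636 0.0618] [0.4639 0.062 ] [22.3 14.9] 0.456
90 [256. 233.] [ 0.4444 -0.1084] [ 0.4441 -0.1082] [13.7 21.1] -0.066
90 [304.3 231.5] [ 0.4498 -0.2578] [ 0.4501 -0.2581] [17.  19.7] -0.193
105 [143.  235.6] [0.4336 0.2413] [0.4332 0.2413] [21.1 26.3] -0.522
105 [200.9 226.4] [0.4636 0.0618] [0.4638 0.0619] [23.7 16.2] 0.476
105 [255.9 232.9] [ 0.4445 -0.1081] [ 0.4444 -0.1077] [16.3 22.8] -0.038
105 [304.3 231.5] [ 0.4498 -0.2579] [ 0.45   -0.2577] [19.6 21.7] -0.203
[220.2 167.6] [ 6.395e-01 -3.000e-04] [ 6.391e-01 -2.000e-04] [11.1 46.2] -1.399 knob
(35, 410) [186 193 194]
(300, 410) [235 234 235]
(485, 390) [201 209 209]
(720, 400) [172 179 179]
(80, 390) [248 246 246]
(515, 378) [194 190 190]
(340, 170) [166 173 174]
[[ 0.66668736  0.23659528  0.172     ]
 [ 0.61701366 -0.24144164  0.172     ]]
len 0.480610833444647
yaw -0.10354026021532159 [ 0.64185051 -0.00242318]
[[0.04088288 0.11999506]
 [0.06292908 0.12190741]
 [0.03401057 0.0025331 ]
 [0.04096053 0.00412575]]
[[ 0.02060271  0.03270703]
 [ 0.02489968 -0.02709441]
 [-0.02568868  0.03036645]
 [-0.02385452 -0.02803909]]
```

```bash
cat >> h.py <<'E'
def plan(*poses):
    """world poses (x,y,z,yaw) tool down -> printed tool-frame slide cm & rotvec, successive"""
    o=env.get_obs();p=np.array(o['tool_pos']);M=rot(o['ee_rot'])
    for q in poses:
        T=np.array(q[:3],float);N=R.from_euler('xyz',[np.pi,0,q[3]]).as_matrix()
        print(q,'slide',(M.T@(T-p)*100).round(2).tolist(),'rot',R.from_matrix(M.T@N).as_rotvec().round(3).tolist());p,M=T,N
E
python3 -c "
from h import *
plan((.4,-.26,.30,1.0),(.64,0,.30,1.69))"
```

```text
(0.4, -0.26, 0.3, 1.0) slide [30.39, -18.2, -6.9] rot [-0.001, -0.0, -0.696]
(0.64, 0, 0.3, 1.69) slide [34.85, 6.15, 0.0] rot [0.0, 0.0, -0.69]
```

```bash
python3 -m pendant '{"slide":[[0,0,-5],[30.4,-18.2,-6.9],[30.4,-18.2,-6.9],[30.4,-18.2,-6.9],[30.4,-18.2,-6.9],[30.4,-18.2,-6.9],[30.4,-18.2,-6.9],[30.4,-18.2,-6.9]],"rotation":[[0,0,0],[0,0,-0.7],[0,0,-0.7],[0,0,-0.7],[0,0,-0.7],[0,0,-0.7],[0,0,-0.7],[0,0,-0.7]],"hand":[8.5,8.5,8.5,8.5,8.5,8.5,8.5,8.5]}' 60
python3 -m pendant '{"slide":[[34.9,6.2,0],[34.9,6.2,0],[34.9,6.2,0],[34.9,6.2,0],[34.9,6.2,0],[34.9,6.2,0],[34.9,6.2,0],[34.9,6.2,0]],"rotation":[[0,0,-0.69],[0,0,-0.69],[0,0,-0.69],[0,0,-0.69],[0,0,-0.69],[0,0,-0.69],[0,0,-0.69],[0,0,-0.69]],"hand":[8.5,8.5,8.5,8.5,8.5,8.5,8.5,8.5]}'
python3 -c "
from h import *
c=camera('wrist');save(c,'w1',None,1.4);np.save('w1.npy',c,allow_pickle=True)
print(env.get_obs()['tool_pos'],env.get_obs()['ee_rot'],c['position'],c['orientation'])
print(proj(c,[[.640,0,.222],[.640,0,.21]]))
"
```

```text
time: 0.9
tool_pos: [0.3979, -0.262, 0.3001]
ee_rot: [-3.141, 0.0, 1.004]
force: [0.3, -1.1, 0.4]
opening: 0.0851
finger_force: 0.0
time: 1.7
tool_pos: [0.6387, 0.0013, 0.2987]
ee_rot: [-3.141, -0.001, 1.698]
force: [0.1, -0.5, -1.0]
opening: 0.0856
finger_force: 0.0
[ 6.37745409e-01 -2.10402844e-04  2.98697062e-01] [-3.14014504e+00 -5.75201470e-04  1.69691303e+00] [0.62838374 0.07581265 0.44068983] [-0.30135351  0.00060413  0.12661461]
[[263.16826102 201.79760321]
 [263.05413672 197.06460228]]
```

View pics/w1.png

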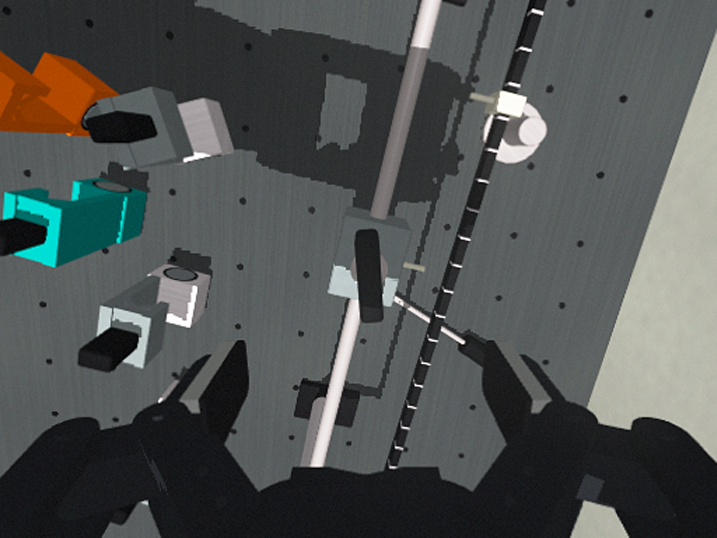

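Wrist view: knob black bar from (367,229) to (371,322), stop pointer tip (424,268), mark pointer tip (471,97). The knob is nearly centred between the fingers.

```bash
python3 -c "
from h import *
c=np.load('w1.npy',allow_pickle=True).item()
g=lambda *a:[(u/1.4-.2,v/1.4-.2) for u,v in a]
print('knob low end z.222',onz(c,g((371,321)),.222),'upper z.192',onz(c,g((367,229)),.192))
yaw=-.1035;mid=np.array([.6419,-.0024]);rx=np.array([np.cos(yaw),np.sin(yaw)]);ry=np.array([-np.sin(yaw),np.cos(yaw)])
for n,p in dict(stop=(423,268),stopbase=(404,266),mark=(471,97),markb=(493,102)).items():
  w=onz(c,g(p),.16)[0,:2]-mid;print(n,w@rx,w@ry)
# bar centreline points
w=onz(c,g((427,20),(396,150),(338,380),(320,455)),.166);print(w.round(4),[(q[:2]-mid)@rx for q in w])
# stop top face corners z=.182
w=onz(c,g((345,208),(410,217),(329,292),(394,305)),.182)[:,:2]-mid;print(np.c_[w@rx,w@ry].round(4))
# knob mask
k=c['image'][155:240,235:295].max(2);n,l,s,ce=cv2.connectedComponentsWithStats((k<40).astype(np.uint8));i=1+s[1:,4].argmax()
pts=(np.argwhere(l==i)[:,::-1]+[235,155]);print(s[i]);(rc,sz,a)=cv2.minAreaRect(onz(c,pts,.222)[:,:2].astype(np.float32)*1000);print(rc,sz,a)
"
```

```text
knob low end z.222 [[ 0.64440325 -0.02344294  0.222     ]] upper z.192 [[0.6359517  0.02469592 0.192     ]]
stop 0.03903855180452971 0.0011861453936849549
stopbase 0.025250002550849592 -0.0004901507991890279
mark 0.037970519466783974 0.11843331387934351
markb 0.052588004907204604 0.11877929381069643
[[ 0.656   0.1488  0.166 ]
 [ 0.6488  0.0735  0.166 ]
 [ 0.6296 -0.1015  0.166 ]
 [ 0.6225 -0.1737  0.166 ]] [np.float64(-0.0016202149506964949), np.float64(-0.0009989654763992242), np.float64(-0.0019529686081273584), np.float64(-0.0016149995197082064)]
[[-0.025   0.0344]
 [ 0.0169  0.0383]
 [-0.0234 -0.024 ]
 [ 0.0221 -0.0231]]
[ 19   9  20  64 911]
(639.4638061523438, 4.2873077392578125) (13.172050476074219, 53.39760971069336) 11.187825202941895
```

```bash
python3 -c "
from h import *
plan((.640,.0003,.21,1.745),(.640,.0003,.191,1.745))"
```

```text
(0.64, 0.0003, 0.21, 1.745) slide [0.02, 0.24, 8.87] rot [-0.001, -0.001, -0.048]
(0.64, 0.0003, 0.191, 1.745) slide [0.0, -0.0, 1.9] rot [0.0, 0.0, 0.0]
```

```bash
python3 -m pendant '{"slide":[[0,0.2,3],[0,0.2,6],[0,0.2,8.9],[0,0.2,9.8],[0,0.2,10.8],[0,0.2,10.8],[0,0.2,10.8],[0,0.2,10.8]],"rotation":[[0,0,-0.05],[0,0,-0.05],[0,0,-0.05],[0,0,-0.05],[0,0,-0.05],[0,0,-0.05],[0,0,-0.05],[0,0,-0.05]],"hand":[8,7,6,5,4,3,0.5,0.5]}' 60
python3 -m pendant '{"slide":[[0,0,0],[0,0,0],[0,0,0],[0,0,0],[0,0,0],[0,0,0],[0,0,0],[0,0,0]],"rotation":[[0,0,0],[0,0,0],[0,0,0],[0,0,0],[0,0,0],[0,0,0],[0,0,0],[0,0,0]],"hand":[0.5,0.5,0.5,0.5,0.5,0.5,0.5,0.5]}' 60
python3 -c "
from h import *
o=env.get_obs();print(o['tool_pos'],o['ee_rot'],o['moment'],o['finger_force'])"
```

```text
time: 2.55
tool_pos: [0.6412, -0.0026, 0.1937]
ee_rot: [3.134, 0.001, 1.744]
force: [13.6, 0.4, -7.1]
opening: 0.0127
finger_force: 62.8
time: 3.35
tool_pos: [0.6412, -0.0026, 0.1937]
ee_rot: [3.135, 0.002, 1.744]
force: [13.8, 0.3, -6.8]
opening: 0.0131
finger_force: 62.9
[ 0.64119575 -0.0025725   0.19365245] [3.13455173e+00 1.52580795e-03 1.74370558e+00] [-0.01159009 -1.90668815  0.0096423 ] 62.94548034667969
```

```bash
python3 -m pendant '{"slide":[[0,0.12,0],[0,0.12,0],[0,0.12,0],[0,0.12,0],[0,0.12,0],[0,0.12,0],[0,0.12,0],[0,0.12,0]],"rotation":[[0,0,-0.14],[0,0,-0.28],[0,0,-0.42],[0,0,-0.56],[0,0,-0.7],[0,0,-0.84],[0,0,-0.98],[0,0,-1.12]],"hand":[0.5,0.5,0.5,0.5,0.5,0.5,0.5,0.5]}' 60
python3 -m pendant '{"slide":[[0,0,0],[0,0,0],[0,0,0],[0,0,0],[0,0,0],[0,0,0],[0,0,0],[0,0,0]],"rotation":[[0,0,-0.05],[0,0,-0.07],[0,0,-0.07],[0,0,-0.07],[0,0,-0.07],[0,0,-0.07],[0,0,-0.07],[0,0,-0.07]],"hand":[0.5,0.5,0.5,0.5,0.5,0.5,0.5,0.5]}' 60
python3 -c "
from h import *
o=env.get_obs();print(o['tool_pos'],o['ee_rot'],o['moment'],o['finger_force'])
c=camera('wrist');save(c,'w2',None,1.2);np.save('w2.npy',c,allow_pickle=True)
"
```

```text
time: 4.15
tool_pos: [0.6436, -0.0026, 0.1937]
ee_rot: [3.14, 0.01, 2.869]
force: [22.1, -0.8, -10.4]
opening: 0.0129
finger_force: 62.3
time: 4.95
tool_pos: [0.6437, -0.0026, 0.1937]
ee_rot: [3.14, 0.011, 2.934]
force: [21.1, -1.0, -11.2]
opening: 0.0127
finger_force: 62.3
[ 0.64365549 -0.00264619  0.19371896] [3.1402851  0.01062229 2.93384444] [-0.44581801 -3.38370922  0.06218952] 62.32372283935547
```

View pics/w2.png

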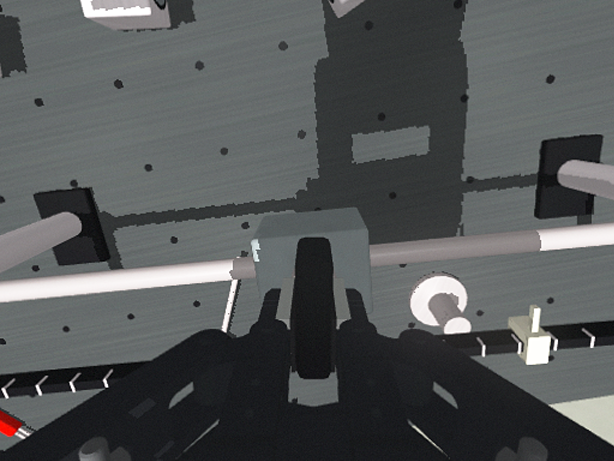

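The knob has turned to about 0.1 rad, but it is held slightly off centre, which explains the 22 N. I'll open, recentre and regrip.

```bash
python3 -m pendant '{"slide":[[0,0,0],[0,0,0],[0,0,0],[0,0,0],[0,0,0],[0,0,0],[0,0,0],[0,0,0]],"rotation":[[0,0,0],[0,0,0],[0,0,0],[0,0,0],[0,0,0],[0,0,0],[0,0,0],[0,0,0]],"hand":[3,3,3,3,3,3,3,3]}'
python3 -c "
from h import *
o=env.get_obs();print(o['tool_pos'],o['ee_rot'],o['force'],o['moment'],o['opening'])
plan((.6408,0,.192,2.97))
c=camera('wrist');save(c,'w3',(180,150,360,384),2.5)
k=c['image'].max(2);
"
```

```text
time: 5.8
tool_pos: [0.6399, -0.0023, 0.192]
ee_rot: [-3.142, -0.0, 2.934]
force: [-0.8, 0.4, -0.0]
opening: 0.0301
finger_force: 0.0
[ 0.63985889 -0.00225453  0.19201617] [-3.14157542e+00 -1.05884532e-04  2.93379961e+00] [-0.79715287  0.43278032 -0.03963681] [-0.0448918  -0.04685576  0.03620748] 0.03007963025417208
(0.6408, 0, 0.192, 2.97) slide [-0.05, 0.24, 0.0] rot [-0.0, -0.0, -0.036]
```

View pics/w3.png

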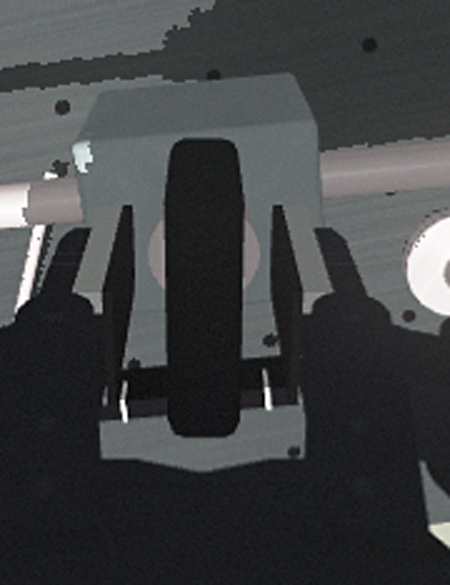

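Knob centred between the pads (204 against 205 px). Gripping again, then sliding 117.5 mm along the rail.

```bash
python3 -m pendant '{"slide":[[-0.12,0.02,0],[-0.12,0.02,0],[-0.12,0.02,0],[-0.12,0.02,0],[-0.12,0.02,0],[-0.12,0.02,0],[-0.12,0.02,0],[-0.12,0.02,0]],"rotation":[[0,0,0],[0,0,0],[0,0,0],[0,0,0],[0,0,0],[0,0,0],[0,0,0],[0,0,0]],"hand":[3,0.5,0.5,0.5,0.5,0.5,0.5,0.5]}' 40
python3 -m pendant '{"slide":[[0.12,1.2,0],[0.3,2.8,0],[0.48,4.6,0],[0.67,6.4,0],[0.86,8.2,0],[1.05,10,0],[1.17,11.2,0],[1.23,11.7,0]],"rotation":[[0,0,0],[0,0,0],[0,0,0],[0,0,0],[0,0,0],[0,0,0],[0,0,0],[0,0,0]],"hand":[0.5,0.5,0.5,0.5,0.5,0.5,0.5,0.5]}' 40
python3 -m pendant '{"slide":[[0,0,0],[0,0,0],[0,0,0],[0,0,0],[0,0,0],[0,0,0],[0,0,0],[0,0,0]],"rotation":[[0,0,0],[0,0,0],[0,0,0],[0,0,0],[0,0,0],[0,0,0],[0,0,0],[0,0,0]],"hand":[0.5,0.5,0.5,0.5,0.5,3,3,3]}' 40
python3 - <<'E'
from h import *
c=camera('side');save(c,'s1',(110,130,310,280),4);np.save('s1.npy',c,allow_pickle=True)
E
```

```text
time: 6.65
tool_pos: [0.6412, -0.0023, 0.1922]
ee_rot: [3.141, 0.0, 2.934]
force: [0.2, -1.4, 2.0]
opening: 0.0132
finger_force: 41.0
time: 7.45
tool_pos: [0.6537, 0.117, 0.1921]
ee_rot: [3.141, 0.001, 2.935]
force: [5.0, -2.0, 1.0]
opening: 0.0134
finger_force: 40.9
time: 8.25
tool_pos: [0.6528, 0.1153, 0.1917]
ee_rot: [-3.141, -0.001, 2.934]
force: [0.5, -0.0, -0.0]
opening: 0.0299
finger_force: 0.0
```

View pics/s1.png

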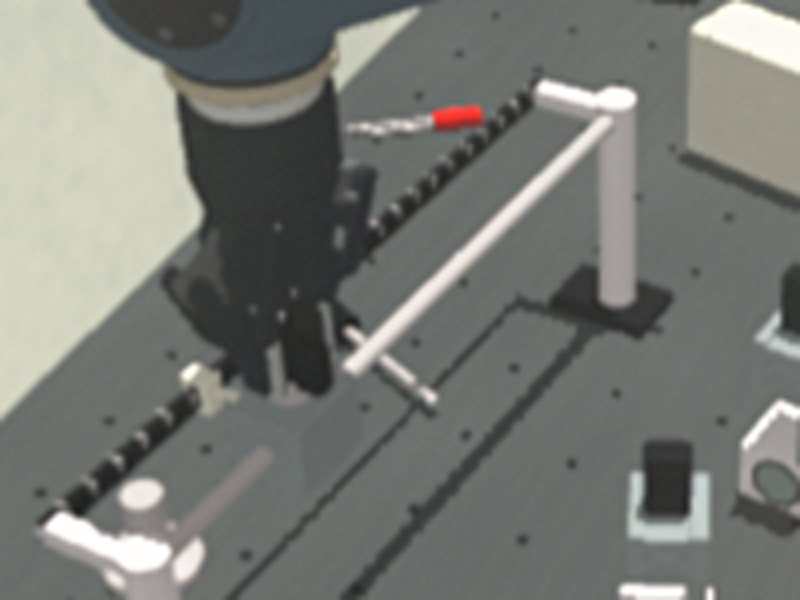

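```bash
python3 -m pendant '{"slide":[[0,0,-4],[0,0,-8],[0,0,-11],[0,0,-11],[0,0,-11],[0,0,-11],[0,0,-11],[0,0,-11]],"rotation":[[0,0,0],[0,0,0.14],[0,0,0.28],[0,0,0.42],[0,0,0.56],[0,0,0.7],[0,0,0.84],[0,0,0.98]],"hand":[8,8,8,8,8,8,8,8]}'
python3 - <<'E'
from h import *
c=camera('wrist');np.save('w4.npy',c,allow_pickle=True);save(c,'w4',(180,60,460,270),2.8)
E
```

```text
time: 9.1
tool_pos: [0.653, 0.1148, 0.3019]
ee_rot: [-3.141, -0.0, 1.948]
force: [-0.7, -0.4, 0.2]
opening: 0.0804
finger_force: 0.0
```

View pics/w4.png

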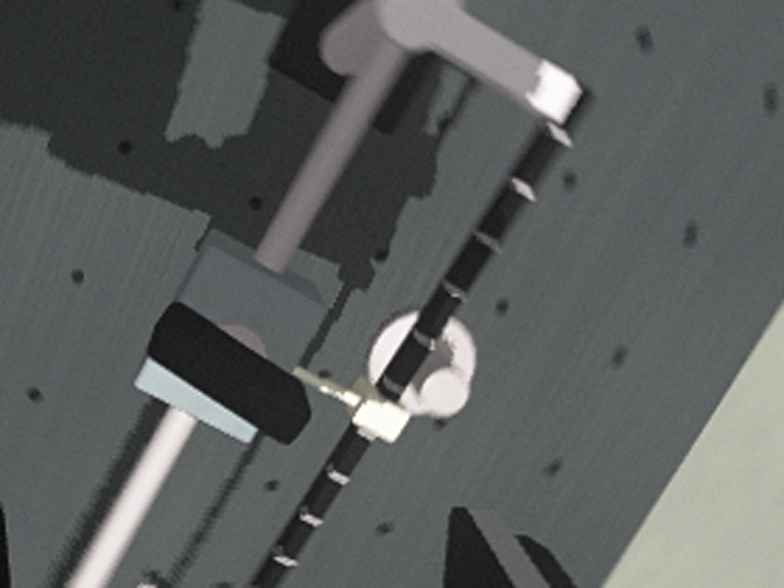

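The two pointers now meet: the stop's tip at (325,385) and the mark's at (345,395) are collinear. Returning to the knob, gripping and tightening.

```bash
python3 -m pendant '{"slide":[[0,0,0],[0,0,0],[0,0,0],[0,0,0],[0,0,0],[0,0,2],[0,0,6],[0,0,9]],"rotation":[[0,0,-0.14],[0,0,-0.28],[0,0,-0.42],[0,0,-0.56],[0,0,-0.7],[0,0,-0.84],[0,0,-0.98],[0,0,-0.98]],"hand":[5,5,5,5,5,5,5,5]}'
python3 -m pendant '{"slide":[[0,0,1],[0,0,2],[0,0,2],[0,0,2],[0,0,2],[0,0,2],[0,0,2],[0,0,2]],"rotation":[[0,0,0],[0,0,0],[0,0,0],[0,0,0],[0,0,0],[0,0,0],[0,0,0],[0,0,0]],"hand":[5,5,3,0.5,0.5,0.5,0.5,0.5]}' 50
python3 -m pendant '{"slide":[[0,0,0],[0,0,0],[0,0,0],[0,0,0],[0,0,0],[0,0,0],[0,0,0],[0,0,0]],"rotation":[[0,0,0.14],[0,0,0.28],[0,0,0.42],[0,0,0.56],[0,0,0.7],[0,0,0.84],[0,0,0.98],[0,0,1.12]],"hand":[0.5,0.5,0.5,0.5,0.5,0.5,0.5,0.5]}' 50
python3 -m pendant '{"slide":[[0,0,0],[0,0,0],[0,0,0],[0,0,0],[0,0,0],[0,0,0],[0,0,0],[0,0,0]],"rotation":[[0,0,0.05],[0,0,0.1],[0,0,0.15],[0,0,0.18],[0,0,0.18],[0,0,0.18],[0,0,0.18],[0,0,0.18]],"hand":[0.5,0.5,0.5,0.5,0.5,0.5,0.5,0.5]}' 50
python3 -c "
from h import *
o=env.get_obs();print(o['tool_pos'],o['ee_rot'],o['moment'],o['finger_force'])"
```

```text
time: 9.95
tool_pos: [0.6526, 0.1147, 0.2102]
ee_rot: [-3.141, -0.001, 2.942]
force: [-1.0, 0.2, -0.2]
opening: 0.05
finger_force: 0.0
time: 10.75
tool_pos: [0.6539, 0.1149, 0.1937]
ee_rot: [3.141, 0.003, 2.934]
force: [-0.1, 0.8, 6.7]
opening: 0.0129
finger_force: 49.7
time: 11.55
tool_pos: [0.6534, 0.1144, 0.1937]
ee_rot: [3.14, 0.001, 1.808]
force: [-4.0, -2.1, 8.5]
opening: 0.0134
finger_force: 50.2
time: 12.35
tool_pos: [0.6533, 0.1144, 0.1937]
ee_rot: [3.141, 0.001, 1.634]
force: [-4.1, -3.2, 8.8]
opening: 0.0131
finger_force: 50.2
[0.65332961 0.11436642 0.19367935] [3.14061256e+00 6.11235914e-04 1.63390456e+00] [-0.40792551  0.74801703  0.02332061] 50.20988702774048
```

```bash
python3 -c "
from h import *
plan((.653,.1144,.30,1.634),(.435,.243,.26,1.3))"
```

```text
(0.653, 0.1144, 0.3, 1.634) slide [-0.0, -0.02, -10.63] rot [0.001, 0.001, -0.0]
(0.435, 0.243, 0.26, 1.3) slide [14.21, -20.94, 4.0] rot [-0.0, -0.0, 0.334]
```

```bash
python3 -m pendant '{"slide":[[0,0,0],[0,0,0],[0,0,-3],[0,0,-7],[0,0,-10.6],[0,0,-10.6],[0,0,-10.6],[0,0,-10.6]],"rotation":[[0,0,0],[0,0,0],[0,0,0],[0,0,0],[0,0,0],[0,0,0],[0,0,0],[0,0,0]],"hand":[4,8.5,8.5,8.5,8.5,8.5,8.5,8.5]}'
python3 -m pendant '{"slide":[[3,-4,0],[6,-8,0],[9,-12,0],[12,-17,1],[14.2,-20.9,3],[14.2,-20.9,4],[14.2,-20.9,4],[14.2,-20.9,4]],"rotation":[[0,0,0],[0,0,0.1],[0,0,0.2],[0,0,0.33],[0,0,0.33],[0,0,0.33],[0,0,0.33],[0,0,0.33]],"hand":[8.5,8.5,8.5,8.5,8.5,8.5,8.5,8.5]}'
python3 - <<'E'
from h import *
c=camera('wrist');np.save('w5.npy',c,allow_pickle=True);save(c,'w5',None,1.5)
t=camera('top');np.save('t1.npy',t,allow_pickle=True)
for o in stems(t,[(200.9,226.4),(256,233),(304,231.5)],thr=100): print(*o)
print(proj(c,[[.4334,.243,.164],[.4334,.243,.122]]))
E
```

```text
time: 13.15
tool_pos: [0.6528, 0.1147, 0.2966]
ee_rot: [-3.139, 0.0, 1.634]
force: [-0.5, 0.1, -0.3]
opening: 0.0849
finger_force: 0.0
time: 13.95
tool_pos: [0.436, 0.2432, 0.2579]
ee_rot: [-3.141, 0.001, 1.304]
force: [-0.1, 0.1, -0.5]
opening: 0.0848
finger_force: 0.0
[200.9 226.4] [0.4636 0.0618] [0.464  0.0619] [23.5 15.7] 0.475
[255.9 233. ] [ 0.4445 -0.1083] [ 0.4442 -0.108 ] [15.3 22. ] -0.06
[304.3 231.5] [ 0.4497 -0.2579] [ 0.45   -0.2579] [18.7 21. ] -0.328
[[258.30266326 193.93929536]
 [258.6173064  180.98310047]]
```

View pics/w5.png

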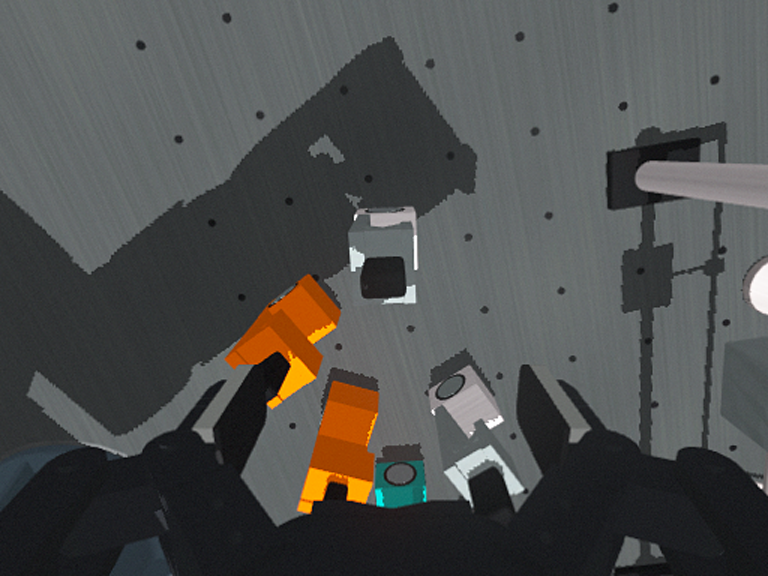

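Wrist view: the grey carrier's stem spans (360–406, 256–299), its edges parallel to the image rows, so its yaw matches the tool (about −0.27). An orange look-alike stands at lower left, with its corner at (340,315).

```bash
cat >> h.py <<'E'
def wstem(c,uv,box=40,thr=45,ztop=.164):
    """stem in wrist view: dark blob near uv; near edge (image bottom) is the top face's edge -> centre, yaw"""
    k=c['image'].max(2);m=(k<thr).astype(np.uint8)
    w=np.zeros_like(m);u,v=map(int,uv);w[v-box:v+box,u-box:u+box]=1
    n,l,s,ce=cv2.connectedComponentsWithStats(m*w)
    i=min(range(1,n),key=lambda j:np.hypot(*(ce[j]-uv))+(s[j,4]<150)*1e3)
    pts=np.argwhere(l==i)[:,::-1]
    b=np.array([[x,pts[pts[:,0]==x,1].max()] for x in range(pts[:,0].min()+4,pts[:,0].max()-3)],float)
    W=onz(c,b+[0,.5],ztop)[:,:2];d=cv2.fitLine(W.astype(np.float32),cv2.DIST_HUBER,0,0,0).ravel()[:2];d=d*np.sign(d[0])
    a=np.arctan2(d[1],d[0])
    E=onz(c,[[pts[:,0].min()-.5,b[:,1].mean()],[pts[:,0].max()+.5,b[:,1].mean()]],ztop)[:,:2]
    ctr=E.mean(0)+.008*np.array([-d[1],d[0]])
    print('blob',s[i],'len',np.linalg.norm(E[1]-E[0]).round(4),'stem',ctr.round(4),'yaw',round(float(a),3));return ctr,a
E
python3 - <<'E'
from h import *
c=np.load('w5.npy',allow_pickle=True).item()
p,a=wstem(c,(255,185))
plan((*p,.14,a+np.pi/2),(*p,.129,a+np.pi/2))
t=np.load('t1.npy',allow_pickle=True).item();print(onz(t,[(162,264.7)],.164))
E
```

```text
blob [240 171  31  28 742] len 0.0266 stem [0.4314 0.2486] yaw -0.196
(np.float64(0.4313853114711676), np.float64(0.24855561901694767), 0.14, np.float32(1.3746504)) slide [0.4, -0.67, 11.83] rot [0.0, -0.0, -0.072]
(np.float64(0.4313853114711676), np.float64(0.24855561901694767), 0.129, np.float32(1.3746504)) slide [0.0, -0.0, 1.1] rot [0.0, 0.0, 0.0]
[[0.34451982 0.18084258 0.164     ]]
```

```bash
python3 -m pendant '{"slide":[[0.3,-0.65,3],[0.3,-0.65,7],[0.3,-0.65,10],[0.3,-0.65,11.8],[0.3,-0.65,12.9],[0.3,-0.65,12.9],[0.3,-0.65,12.9],[0.3,-0.65,12.9]],"rotation":[[0,0,-0.06],[0,0,-0.06],[0,0,-0.06],[0,0,-0.06],[0,0,-0.06],[0,0,-0.06],[0,0,-0.06],[0,0,-0.06]],"hand":[6,6,6,6,6,6,1.5,1.5]}' 60
python3 -m pendant '{"slide":[[0,0,0],[0,0,0],[0,0,0],[0,0,-1],[0,0,-3],[0,0,-5],[0,0,-7],[0,0,-9.5]],"rotation":[[0,0,0],[0,0,0],[0,0,0],[0,0,0],[0,0,0],[0,0,0],[0,0,0],[0,0,0]],"hand":[1.5,1.5,1.5,1.5,1.5,1.5,1.5,1.5]}' 60
python3 - <<'E'
from h import *
c=camera('wrist');np.save('w6.npy',c,allow_pickle=True);save(c,'w6',None,1.3)
o=env.get_obs();print(o['tool_pos'],o['ee_rot'])
ry=np.array([.1034,.9946]);S=np.array([.653,.1146])
sl=[S-d*ry for d in (.057,.107,.157,.207)];print(np.round(sl,4))
x,y=sl[0];plan((.57,.20,.224,1.467),(.575,y-.0067,.224,1.467),(x,y,.224,1.467),(x,y,.1885,1.467))
E
```

```text
time: 14.85
tool_pos: [0.431, 0.2481, 0.1301]
ee_rot: [3.14, -0.001, 1.364]
force: [-0.7, -0.0, -0.2]
opening: 0.0316
finger_force: 0.0
time: 15.65
tool_pos: [0.4294, 0.2476, 0.2247]
ee_rot: [-3.14, 0.001, 1.364]
force: [-0.9, -0.5, -3.4]
opening: 0.0254
finger_force: 59.6
[0.43102142 0.24839728 0.22889859] [ 3.13835994e+00 -2.52862034e-03  1.36396505e+00]
[[ 0.6471  0.0579]
 [ 0.6419  0.0082]
 [ 0.6368 -0.0416]
 [ 0.6316 -0.0913]]
(0.57, 0.2, 0.224, 1.467) slide [-1.88, 14.59, 0.53] rot [0.003, -0.002, -0.103]
(0.575, np.float64(0.05120779999999999), 0.224, 1.467) slide [-14.75, 2.04, 0.0] rot [0.0, 0.0, 0.0]
(np.float64(0.6471062000000001), np.float64(0.05790779999999999), 0.224, 1.467) slide [1.41, 7.1, 0.0] rot [0.0, 0.0, 0.0]
(np.float64(0.6471062000000001), np.float64(0.05790779999999999), 0.1885, 1.467) slide [-0.0, -0.0, 3.55] rot [0.0, 0.0, 0.0]
```

View pics/w6.png

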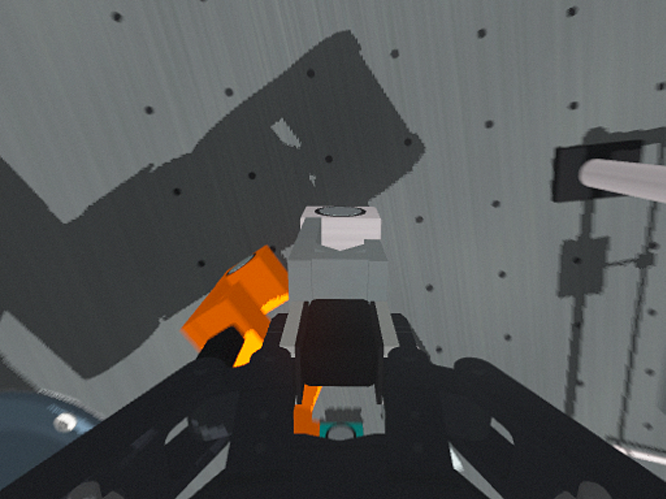

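```bash
python3 -m pendant '{"slide":[[-0.5,3.5,0.2],[-1,7,0.4],[-1.5,11,0.4],[-1.9,14.6,0.4],[-1.9,14.6,0.4],[-1.9,14.6,0.4],[-1.9,14.6,0.4],[-1.9,14.6,0.4]],"rotation":[[0,0,0],[0,0,-0.05],[0,0,-0.1],[0,0,-0.1],[0,0,-0.1],[0,0,-0.1],[0,0,-0.1],[0,0,-0.1]],"hand":[1.5,1.5,1.5,1.5,1.5,1.5,1.5,1.5]}' 60
python3 -m pendant '{"slide":[[-3,0.4,0],[-6,0.8,0],[-9,1.2,0],[-12,1.6,0],[-14.7,2,0],[-14.7,2,0],[-14.7,2,0],[-14.7,2,0]],"rotation":[[0,0,0],[0,0,0],[0,0,0],[0,0,0],[0,0,0],[0,0,0],[0,0,0],[0,0,0]],"hand":[1.5,1.5,1.5,1.5,1.5,1.5,1.5,1.5]}' 60
python3 -c "
from h import *
c=camera('wrist');np.save('w7.npy',c,allow_pickle=True);save(c,'w7',None,1.3)
plan((.6471,.0579,.225,1.467),(.6471,.0579,.187,1.467))"
```

```text
time: 16.5
tool_pos: [0.5683, 0.1997, 0.2201]
ee_rot: [-3.141, 0.0, 1.465]
force: [-0.6, 0.9, -4.1]
opening: 0.0255
finger_force: 61.1
time: 17.3
tool_pos: [0.5731, 0.052, 0.2202]
ee_rot: [3.142, -0.0, 1.465]
force: [-0.2, 0.9, -3.8]
opening: 0.0253
finger_force: 61.0
(0.6471, 0.0579, 0.225, 1.467) slide [1.36, 7.29, -0.49] rot [0.0, -0.0, -0.002]
(0.6471, 0.0579, 0.187, 1.467) slide [-0.0, -0.0, 3.8] rot [0.0, 0.0, 0.0]
```

View pics/w7.png

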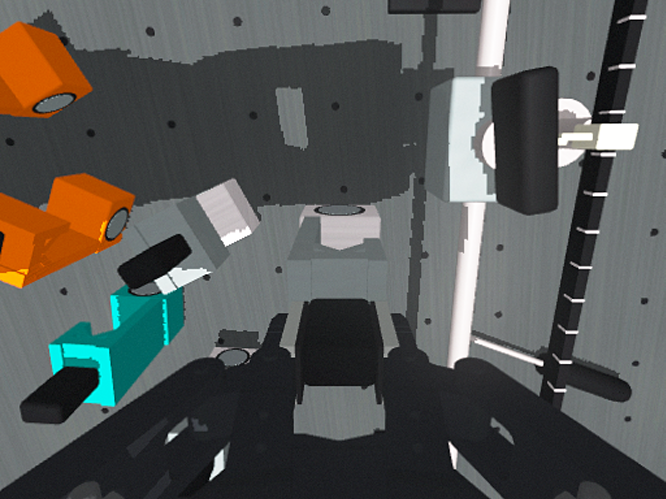

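```bash
python3 -m pendant '{"slide":[[0,0,-0.5],[0.3,2,-0.5],[0.8,4,-0.5],[1.1,5.5,-0.5],[1.3,6.8,-0.5],[1.36,7.3,-0.5],[1.36,7.3,-0.5],[1.36,7.3,-0.5]],"rotation":[[0,0,0],[0,0,0],[0,0,0],[0,0,0],[0,0,0],[0,0,0],[0,0,0],[0,0,0]],"hand":[1.5,1.5,1.5,1.5,1.5,1.5,1.5,1.5]}' 60
python3 -m pendant '{"slide":[[0,0,0.6],[0,0,1.2],[0,0,1.8],[0,0,2.4],[0,0,2.8],[0,0,3.1],[0,0,3.4],[0,0,3.5]],"rotation":[[0,0,0],[0,0,0],[0,0,0],[0,0,0],[0,0,0],[0,0,0],[0,0,0],[0,0,0]],"hand":[1.5,1.5,1.5,1.5,1.5,1.5,1.5,1.5]}' 60
python3 -c "
from h import *
o=env.get_obs();print(o['tool_pos'],o['force'],o['moment'])"
```

```text
time: 18.15
tool_pos: [0.6469, 0.0569, 0.225]
ee_rot: [-3.141, 0.0, 1.464]
force: [-0.5, 0.5, -4.5]
opening: 0.025
finger_force: 61.2
time: 18.95
tool_pos: [0.6474, 0.0567, 0.1897]
ee_rot: [-3.141, 0.0, 1.464]
force: [-0.0, -0.6, -3.1]
opening: 0.0252
finger_force: 61.2
[0.64735366 0.05671467 0.18970169] [-0.02453286 -0.61501203 -3.07311466] [ 0.00872271 -0.00537428  0.00504466]
```

```bash
python3 -m pendant '{"slide":[[0,0,0.1],[0,0,0.2],[0,0,0.2],[0.1,0,0.2],[0.2,0,0.2],[0.3,0,0.2],[0.4,0,0.2],[0.4,0,0.2]],"rotation":[[0,0,0],[0,0,0],[0,0,0],[0,0,0],[0,0,0],[0,0,0],[0,0,0],[0,0,0]],"hand":[1.5,1.5,1.5,1.5,1.5,1.5,1.5,1.5]}' 60
python3 -m pendant '{"slide":[[0.1,0,0],[0.2,0,0],[0.2,0,0],[0.2,0,0],[0.2,0,0],[0.2,0,0],[0.2,0,0],[0.2,0,0]],"rotation":[[0,0,0],[0,0,0],[0,0,0],[0,0,0],[0,0,0],[0,0,0],[0,0,0],[0,0,0]],"hand":[1.5,1.5,1.5,1.5,1.5,1.5,1.5,1.5]}' 60
```

```text
time: 19.75
tool_pos: [0.6474, 0.0598, 0.1886]
ee_rot: [-3.141, 0.002, 1.464]
force: [-6.3, -4.3, 4.6]
opening: 0.0252
finger_force: 62.3
time: 20.55
tool_pos: [0.6477, 0.0617, 0.1886]
ee_rot: [-3.141, 0.002, 1.464]
force: [-5.2, -4.6, 5.2]
opening: 0.0246
finger_force: 62.3
```

```bash
python3 -m pendant '{"slide":[[0.1,0,-0.05],[0.2,0,-0.05],[0.2,0,-0.05],[0.2,0,-0.05],[0.2,0,-0.05],[0.2,0,-0.05],[0.2,0,-0.05],[0.2,0,-0.05]],"rotation":[[0,0,0],[0,0,0],[0,0,0],[0,0,0],[0,0,0],[0,0,0],[0,0,0],[0,0,0]],"hand":[1.5,1.5,1.5,1.5,1.5,1.5,1.5,1.5]}' 60
python3 -c "
from h import *
c=camera('wrist');save(c,'w8',(200,60,420,240),3);np.save('w8.npy',c,allow_pickle=True)"
```

```text
time: 21.35
tool_pos: [0.6479, 0.063, 0.1888]
ee_rot: [-3.141, 0.003, 1.464]
force: [-4.7, -9.0, 2.3]
opening: 0.0251
finger_force: 62.0
```

View pics/w8.png

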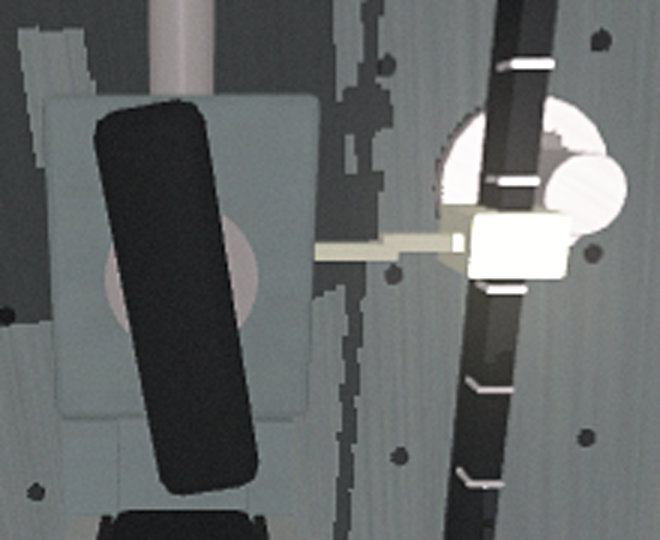

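The carrier touches the stop, and the pointers are about 1.5 mm apart at (397,250) and (385,242). Releasing and moving on to the second carrier.

```bash
python3 -m pendant '{"slide":[[0,0,0],[0,0,0],[0,0,0],[0,0,-3],[0,0,-7],[0,0,-9],[0,0,-9],[0,0,-9]],"rotation":[[0,0,0],[0,0,0],[0,0,0],[0,0,0],[0,0,0],[0,0,0],[0,0,0],[0,0,0]],"hand":[3,4.5,6,6,6,6,6,6]}' 60
python3 -c "
from h import *
plan((.464,.064,.26,2.0))"
```

```text
time: 22.2
tool_pos: [0.6482, 0.0648, 0.2783]
ee_rot: [3.141, -0.0, 1.464]
force: [-0.8, 0.3, -0.8]
opening: 0.0599
finger_force: 0.0
(0.464, 0.064, 0.26, 2.0) slide [-2.05, -18.31, 1.82] rot [0.0, -0.0, -0.536]
```

```bash
python3 -m pendant '{"slide":[[-0.5,-4,0],[-1,-8,0],[-1.5,-12,0.5],[-2,-16,1],[-2,-18.3,1.8],[-2,-18.3,1.8],[-2,-18.3,1.8],[-2,-18.3,1.8]],"rotation":[[0,0,-0.1],[0,0,-0.2],[0,0,-0.3],[0,0,-0.4],[0,0,-0.5],[0,0,-0.54],[0,0,-0.54],[0,0,-0.54]],"hand":[8,8,8,8,8,8,8,8]}' 60
python3 - <<'E'
from h import *
c=camera('wrist');np.save('w9.npy',c,allow_pickle=True)
uv=proj(c,[.464,.062,.155])[0];print(uv)
for th in (35,45,60): p,a=wstem(c,uv,thr=th)
p,a=wstem(c,uv)
plan((*p,.129,a+np.pi/2))
E
```

```text
time: 23.0
tool_pos: [0.4642, 0.0644, 0.2599]
ee_rot: [-3.141, -0.0, 2.002]
force: [-0.4, -0.3, 0.2]
opening: 0.0799
finger_force: 0.0
[260.56709334 192.16466116]
blob [245 173  29  27 281] len 0.0251 stem [0.461  0.0671] yaw 0.336
blob [244 172  30  28 724] len 0.026 stem [0.4607 0.0661] yaw 0.364
blob [244 172  30  29 745] len 0.026 stem [0.4609 0.066 ] yaw 0.357
blob [244 172  30  28 724] len 0.026 stem [0.4607 0.0661] yaw 0.364
(np.float64(0.4607187930632002), np.float64(0.06614280514940142), 0.129, np.float32(1.9350811)) slide [0.31, -0.25, 13.1] rot [-0.001, -0.0, 0.067]
```

```bash
python3 -m pendant '{"slide":[[0.2,-0.25,3],[0.2,-0.25,7],[0.2,-0.25,10],[0.2,-0.25,11.8],[0.2,-0.25,13],[0.2,-0.25,13],[0.2,-0.25,13],[0.2,-0.25,13]],"rotation":[[0,0,0.05],[0,0,0.05],[0,0,0.05],[0,0,0.05],[0,0,0.05],[0,0,0.05],[0,0,0.05],[0,0,0.05]],"hand":[6,6,6,6,6,6,1.5,1.5]}' 60
python3 -m pendant '{"slide":[[0,0,0],[0,0,0],[0,0,0],[0,0,-1],[0,0,-3],[0,0,-5],[0,0,-7],[0,0,-9.5]],"rotation":[[0,0,0],[0,0,0],[0,0,0],[0,0,0],[0,0,0],[0,0,0],[0,0,0],[0,0,0]],"hand":[1.5,1.5,1.5,1.5,1.5,1.5,1.5,1.5]}' 60
python3 - <<'E'
from h import *
o=env.get_obs();print(o['tool_pos'],o['ee_rot'],o['finger_force'])
plan((.575,.0015,.2245,1.467),(.6418,.0083,.2245,1.467),(.6418,.0083,.188,1.467))
E
```

```text
time: 23.85
tool_pos: [0.4617, 0.0651, 0.1315]
ee_rot: [3.14, 0.001, 1.954]
force: [0.6, 1.0, -0.3]
opening: 0.0319
finger_force: 0.0
time: 24.65
tool_pos: [0.4603, 0.0651, 0.2264]
ee_rot: [-3.14, -0.0, 1.954]
force: [-0.3, -0.0, -3.9]
opening: 0.0249
finger_force: 59.7
[0.46033534 0.06507583 0.22642531] [-3.14027967e+00 -4.30986866e-04  1.95387346e+00] 59.675259590148926
(0.575, 0.0015, 0.2245, 1.467) slide [-10.18, 8.26, 0.18] rot [-0.001, -0.0, 0.487]
(0.6418, 0.0083, 0.2245, 1.467) slide [1.37, 6.57, 0.0] rot [0.0, 0.0, 0.0]
(0.6418, 0.0083, 0.188, 1.467) slide [-0.0, -0.0, 3.65] rot [0.0, 0.0, 0.0]
```

```bash
python3 -m pendant '{"slide":[[-2.5,2,0.2],[-5,4,0.2],[-7.5,6,0.2],[-10.2,8.2,0.2],[-10.2,8.2,0.2],[-10.2,8.2,0.2],[-10.2,8.2,0.2],[-10.2,8.2,0.2]],"rotation":[[0,0,0.12],[0,0,0.24],[0,0,0.36],[0,0,0.487],[0,0,0.487],[0,0,0.487],[0,0,0.487],[0,0,0.487]],"hand":[1.5,1.5,1.5,1.5,1.5,1.5,1.5,1.5]}' 60
python3 -m pendant '{"slide":[[0.3,1,0],[0.6,2.5,0],[0.9,4,0],[1.1,5.5,0],[1.3,6.5,0],[1.3,6.6,0],[1.3,6.6,0],[1.3,6.6,0]],"rotation":[[0,0,0],[0,0,0],[0,0,0],[0,0,0],[0,0,0],[0,0,0],[0,0,0],[0,0,0]],"hand":[1.5,1.5,1.5,1.5,1.5,1.5,1.5,1.5]}' 60
python3 -c "
from h import *
o=env.get_obs();print(o['tool_pos'],o['force'],o['moment'])
plan((.6418,.0078,.190,1.467))"
```

```text
time: 25.45
tool_pos: [0.5746, 0.0016, 0.2238]
ee_rot: [-3.141, -0.0, 1.468]
force: [0.5, 0.7, -3.5]
opening: 0.0252
finger_force: 60.6
time: 26.25
tool_pos: [0.6418, 0.0073, 0.2235]
ee_rot: [-3.141, 0.0, 1.467]
force: [0.1, 0.2, -5.5]
opening: 0.0249
finger_force: 60.8
[0.64183825 0.00734964 0.22353779] [ 0.13042161  0.15295769 -5.50805215] [ 0.03887563  0.00024259 -0.05535452]
(0.6418, 0.0078, 0.19, 1.467) slide [0.04, -0.01, 3.35] rot [-0.0, 0.0, 0.0]
```

```bash
python3 -m pendant '{"slide":[[0,0,0.6],[0,0,1.2],[0,0,1.8],[0,0,2.4],[0,0,2.8],[0,0,3.1],[0,0,3.4],[0,0,3.4]],"rotation":[[0,0,0],[0,0,0],[0,0,0],[0,0,0],[0,0,0],[0,0,0],[0,0,0],[0,0,0]],"hand":[1.5,1.5,1.5,1.5,1.5,1.5,1.5,1.5]}' 60
python3 -m pendant '{"slide":[[0.05,0,0.1],[0.1,0,0.1],[0.2,0,0.1],[0.3,0,0.1],[0.4,0,0.1],[0.4,0,0.1],[0.4,0,0.1],[0.4,0,0.1]],"rotation":[[0,0,0],[0,0,0],[0,0,0],[0,0,0],[0,0,0],[0,0,0],[0,0,0],[0,0,0]],"hand":[1.5,1.5,1.5,1.5,1.5,1.5,1.5,1.5]}' 60

```

```text
time: 27.05
tool_pos: [0.6421, 0.0072, 0.1904]
ee_rot: [-3.142, 0.0, 1.467]
force: [-4.7, 0.1, 3.9]
opening: 0.025
finger_force: 61.7
time: 27.85
tool_pos: [0.6423, 0.0093, 0.1902]
ee_rot: [-3.142, 0.003, 1.467]
force: [-10.3, -9.8, 11.8]
opening: 0.025
finger_force: 62.8
```

```bash
python3 -m pendant '{"slide":[[0,0,-0.15],[0,0,-0.15],[0,0,-0.15],[0.1,0,-0.15],[0.2,0,-0.15],[0.2,0,-0.15],[0.2,0,-0.15],[0.2,0,-0.15]],"rotation":[[0,0,0],[0,0,0],[0,0,0],[0,0,0],[0,0,0],[0,0,0],[0,0,0],[0,0,0]],"hand":[1.5,1.5,1.5,1.5,1.5,1.5,1.5,1.5]}' 60

```

```text
time: 28.65
tool_pos: [0.6426, 0.0126, 0.1904]
ee_rot: [-3.141, 0.001, 1.467]
force: [-4.3, -4.9, 4.1]
opening: 0.0254
finger_force: 61.8
```

```bash
python3 -m pendant '{"slide":[[0.1,0,-0.05],[0.2,0,-0.05],[0.3,0,-0.05],[0.3,0,-0.05],[0.3,0,-0.05],[0.3,0,-0.05],[0.3,0,-0.05],[0.3,0,-0.05]],"rotation":[[0,0,0],[0,0,0],[0,0,0],[0,0,0],[0,0,0],[0,0,0],[0,0,0],[0,0,0]],"hand":[1.5,1.5,1.5,1.5,1.5,1.5,1.5,1.5]}' 60
python3 -c "
from h import *
c=camera('wrist');np.save('w10.npy',c,allow_pickle=True)
im=c['image'];print(im[60:200:4,215].tolist()[:0])
g=cv2.cvtColor(im,cv2.COLOR_RGB2GRAY).astype(int)
for x in (236,240,285,290): print(x,g[60:215:2,x].tolist())
"
```

```text
time: 29.45
tool_pos: [0.6429, 0.0144, 0.1906]
ee_rot: [-3.141, 0.003, 1.467]
force: [-4.4, -12.0, 1.5]
opening: 0.0251
finger_force: 61.5
[]
236 [122, 120, 120, 119, 124, 126, 124, 123, 123, 126, 124, 124, 124, 121, 121, 122, 121, 120, 121, 123, 123, 113, 100, 113, 117, 116, 113, 107, 105, 114, 115, 115, 106, 106, 114, 116, 116, 116, 113, 123, 122, 31, 34, 30, 29, 32, 30, 25, 33, 33, 32, 37, 33, 38, 32, 36, 32, 37, 35, 32, 34, 34, 33, 35, 31, 105, 123, 125, 120, 124, 115, 124, 124, 123, 121, 124, 122, 122]
240 [120, 125, 121, 122, 122, 125, 124, 120, 123, 123, 125, 124, 118, 124, 122, 122, 120, 120, 120, 121, 122, 111, 100, 124, 121, 125, 125, 123, 124, 123, 123, 122, 124, 123, 125, 122, 124, 124, 121, 120, 26, 34, 32, 32, 32, 32, 29, 30, 34, 32, 37, 34, 34, 32, 33, 30, 34, 32, 31, 32, 31, 35, 32, 29, 28, 99, 121, 122, 122, 114, 123, 120, 124, 121, 120, 122, 122, 121]
285 [42, 26, 30, 31, 33, 33, 30, 30, 36, 37, 33, 35, 31, 34, 35, 36, 34, 30, 122, 121, 120, 110, 101, 124, 124, 123, 124, 127, 122, 126, 123, 121, 124, 122, 123, 120, 124, 121, 124, 124, 125, 122, 66, 27, 31, 32, 30, 33, 34, 37, 38, 37, 39, 38, 39, 37, 38, 35, 33, 33, 35, 32, 37, 34, 33, 127, 124, 117, 122, 122, 113, 120, 123, 124, 124, 123, 121, 124]
290 [119, 123, 119, 122, 123, 121, 123, 120, 121, 121, 125, 122, 122, 119, 121, 124, 120, 118, 120, 123, 117, 109, 100, 125, 122, 125, 125, 126, 128, 123, 125, 124, 124, 125, 123, 124, 120, 124, 126, 122, 124, 122, 124, 119, 123, 121, 122, 61, 25, 31, 36, 33, 34, 33, 34, 30, 28, 34, 28, 32, 31, 29, 48, 125, 121, 124, 122, 125, 125, 122, 117, 122, 121, 123, 119, 122, 122, 120]
```

Only thin seams show between stop, first and second carrier, with 12 N of contact. On to the third.

```bash
python3 -m pendant '{"slide":[[0,0,0],[0,0,0],[0,0,0],[0,0,-3],[0,0,-7],[0,0,-9],[0,0,-9],[0,0,-9]],"rotation":[[0,0,0],[0,0,0],[0,0,0],[0,0,0],[0,0,0],[0,0,0],[0,0,0],[0,0,0]],"hand":[3,4.5,6,6,6,6,6,6]}' 60
python3 -c "
from h import *
t=camera('top')
for o in stems(t,[(256,233),(304,231.5)],thr=100): print(*o)
plan((.445,-.108,.26,1.5))"
```

```text
time: 30.3
tool_pos: [0.6431, 0.0164, 0.2802]
ee_rot: [3.141, -0.0, 1.467]
force: [-1.0, 0.4, -0.2]
opening: 0.0598
finger_force: 0.0
[255.9 232.9] [ 0.4445 -0.1083] [ 0.4443 -0.108 ] [15.5 22.1] -0.056
[304.3 231.5] [ 0.4497 -0.2579] [ 0.45   -0.2579] [18.7 21. ] -0.243
(0.445, -0.108, 0.26, 1.5) slide [-14.42, -18.38, 1.97] rot [-0.001, -0.0, -0.033]
```

```bash
python3 -m pendant '{"slide":[[-3,-4,0],[-6,-8,0],[-9,-12,0.5],[-12,-15,1],[-14.4,-18.4,2],[-14.4,-18.4,2],[-14.4,-18.4,2],[-14.4,-18.4,2]],"rotation":[[0,0,0],[0,0,0],[0,0,-0.03],[0,0,-0.03],[0,0,-0.03],[0,0,-0.03],[0,0,-0.03],[0,0,-0.03]],"hand":[8,8,8,8,8,8,8,8]}' 60
python3 - <<'E'
from h import *
c=camera('wrist');np.save('w11.npy',c,allow_pickle=True)
uv=proj(c,[.4445,-.108,.155])[0]
for th in (35,45,60): p,a=wstem(c,uv,thr=th)
plan((*p,.129,a+np.pi/2))
E
```

```text
time: 31.15
tool_pos: [0.4458, -0.1077, 0.2603]
ee_rot: [-3.141, -0.0, 1.497]
force: [-0.2, -0.6, -0.3]
opening: 0.08
finger_force: 0.0
blob [243 175  30  29 563] len 0.0261 stem [ 0.4431 -0.1077] yaw -0.159
blob [243 175  30  29 728] len 0.0261 stem [ 0.4429 -0.1079] yaw -0.144
blob [243 175  30  29 754] len 0.0261 stem [ 0.4431 -0.1081] yaw -0.166
(np.float64(0.44307792253973566), np.float64(-0.10813316957348446), 0.129, np.float32(1.4046594)) slide [-0.08, -0.28, 13.13] rot [-0.0, -0.0, 0.093]
```

```bash
python3 -m pendant '{"slide":[[-0.1,-0.25,3],[-0.1,-0.25,7],[-0.1,-0.25,10],[-0.1,-0.25,11.8],[-0.1,-0.25,13],[-0.1,-0.25,13],[-0.1,-0.25,13],[-0.1,-0.25,13]],"rotation":[[0,0,0.07],[0,0,0.07],[0,0,0.07],[0,0,0.07],[0,0,0.07],[0,0,0.07],[0,0,0.07],[0,0,0.07]],"hand":[6,6,6,6,6,6,1.5,1.5]}' 60
python3 -m pendant '{"slide":[[0,0,0],[0,0,0],[0,0,0],[0,0,-1],[0,0,-3],[0,0,-5],[0,0,-7],[0,0,-9.5]],"rotation":[[0,0,0],[0,0,0],[0,0,0],[0,0,0],[0,0,0],[0,0,0],[0,0,0],[0,0,0]],"hand":[1.5,1.5,1.5,1.5,1.5,1.5,1.5,1.5]}' 60
python3 - <<'E'
from h import *
plan((.575,-.050,.2245,1.467),(.6370,-.0424,.2245,1.467))
E
```

```text
time: 32.0
tool_pos: [0.4434, -0.1089, 0.1315]
ee_rot: [3.14, 0.0, 1.427]
force: [-0.1, -0.6, 0.3]
opening: 0.0319
finger_force: 0.0
time: 32.8
tool_pos: [0.4421, -0.1086, 0.2267]
ee_rot: [-3.141, -0.0, 1.427]
force: [-0.3, -0.8, -4.1]
opening: 0.0248
finger_force: 59.7
(0.575, -0.05, 0.2245, 1.467) slide [7.7, 12.31, 0.21] rot [-0.001, -0.0, -0.04]
(0.637, -0.0424, 0.2245, 1.467) slide [1.4, 6.09, 0.0] rot [0.0, 0.0, 0.0]
```

```bash
python3 -m pendant '{"slide":[[1.5,3,0.2],[3.5,6,0.2],[5.5,9,0.2],[7.7,12.3,0.2],[7.7,12.3,0.2],[7.7,12.3,0.2],[7.7,12.3,0.2],[7.7,12.3,0.2]],"rotation":[[0,0,0],[0,0,-0.04],[0,0,-0.04],[0,0,-0.04],[0,0,-0.04],[0,0,-0.04],[0,0,-0.04],[0,0,-0.04]],"hand":[1.5,1.5,1.5,1.5,1.5,1.5,1.5,1.5]}' 60
python3 -m pendant '{"slide":[[0.3,1,0],[0.6,2.5,0],[0.9,4,0],[1.1,5.2,0],[1.3,6,0],[1.4,6.1,0],[1.4,6.1,0],[1.4,6.1,0]],"rotation":[[0,0,0],[0,0,0],[0,0,0],[0,0,0],[0,0,0],[0,0,0],[0,0,0],[0,0,0]],"hand":[1.5,1.5,1.5,1.5,1.5,1.5,1.5,1.5]}' 60
python3 -c "
from h import *
plan((.637,-.0424,.190,1.467))"
```

```text
time: 33.6
tool_pos: [0.5748, -0.0506, 0.2239]
ee_rot: [-3.142, 0.0, 1.466]
force: [1.2, 0.4, -4.4]
opening: 0.0249
finger_force: 60.7
time: 34.4
tool_pos: [0.6372, -0.0426, 0.2236]
ee_rot: [-3.141, -0.0, 1.467]
force: [0.0, 0.2, -3.9]
opening: 0.0253
finger_force: 60.9
(0.637, -0.0424, 0.19, 1.467) slide [0.02, -0.02, 3.36] rot [-0.0, -0.0, -0.0]
```

```bash
python3 -m pendant '{"slide":[[0,-0.07,0.6],[0,-0.07,1.2],[0,-0.07,1.8],[0,-0.07,2.4],[0,-0.07,2.8],[0,-0.07,3.1],[0,-0.07,3.4],[0,-0.07,3.4]],"rotation":[[0,0,0],[0,0,0],[0,0,0],[0,0,0],[0,0,0],[0,0,0],[0,0,0],[0,0,0]],"hand":[1.5,1.5,1.5,1.5,1.5,1.5,1.5,1.5]}' 60
python3 -m pendant '{"slide":[[0.1,0,0],[0.2,0,0],[0.3,0,0],[0.4,0,0],[0.5,0,0],[0.5,0,0],[0.5,0,0],[0.5,0,0]],"rotation":[[0,0,0],[0,0,0],[0,0,0],[0,0,0],[0,0,0],[0,0,0],[0,0,0],[0,0,0]],"hand":[1.5,1.5,1.5,1.5,1.5,1.5,1.5,1.5]}' 60

```

```text
time: 35.2
tool_pos: [0.6368, -0.0425, 0.1905]
ee_rot: [3.142, 0.0, 1.467]
force: [-4.2, 1.0, 4.0]
opening: 0.0249
finger_force: 61.8
time: 36.0
tool_pos: [0.637, -0.0385, 0.1902]
ee_rot: [-3.141, 0.002, 1.467]
force: [-6.6, -4.4, 3.4]
opening: 0.025
finger_force: 61.8
```

```bash
python3 -m pendant '{"slide":[[0.1,-0.05,-0.03],[0.2,-0.05,-0.05],[0.3,-0.05,-0.05],[0.35,-0.05,-0.05],[0.35,-0.05,-0.05],[0.35,-0.05,-0.05],[0.35,-0.05,-0.05],[0.35,-0.05,-0.05]],"rotation":[[0,0,0],[0,0,0],[0,0,0],[0,0,0],[0,0,0],[0,0,0],[0,0,0],[0,0,0]],"hand":[1.5,1.5,1.5,1.5,1.5,1.5,1.5,1.5]}' 60

```

```text
time: 36.8
tool_pos: [0.6372, -0.0355, 0.1904]
ee_rot: [3.141, 0.003, 1.467]
force: [-3.5, -10.0, 0.9]
opening: 0.0252
finger_force: 61.5
```

```bash
python3 -c "
from h import *
c=camera('wrist')
g=cv2.cvtColor(c['image'],cv2.COLOR_RGB2GRAY).astype(int)
for x in (290,300): print(x,g[120:230,x].tolist())
"
python3 -m pendant '{"slide":[[0,0,0],[0,0,0],[0,0,0],[0,0,-3],[0,0,-7],[0,0,-9],[0,0,-9],[0,0,-9]],"rotation":[[0,0,0],[0,0,0],[0,0,0],[0,0,0],[0,0,0],[0,0,0],[0,0,0],[0,0,0]],"hand":[3,4.5,6,6,6,6,6,6]}' 60
python3 -c "
from h import *
t=camera('top')
for o in stems(t,[(304,231.5)],thr=100): print(*o)
plan((.450,-.258,.26,1.34))"
```

```text
290 [122, 123, 124, 126, 122, 122, 125, 121, 122, 123, 123, 124, 123, 125, 122, 122, 124, 123, 123, 124, 119, 124, 122, 121, 121, 119, 119, 120, 119, 126, 120, 91, 67, 28, 33, 30, 35, 37, 33, 34, 36, 33, 36, 31, 35, 33, 33, 38, 35, 40, 33, 38, 37, 37, 36, 36, 36, 36, 34, 36, 32, 36, 37, 35, 35, 35, 31, 72, 123, 126, 121, 122, 125, 126, 122, 123, 122, 123, 122, 120, 120, 123, 123, 123, 125, 123, 123, 123, 122, 126, 125, 123, 124, 123, 124, 121, 124, 125, 123, 121, 123, 121, 126, 121, 120, 124, 123, 124, 124, 120]
300 [115, 113, 111, 98, 99, 100, 97, 98, 95, 83, 81, 79, 84, 82, 85, 71, 69, 69, 70, 69, 66, 70, 68, 67, 67, 68, 65, 65, 69, 68, 68, 67, 68, 65, 66, 67, 65, 67, 65, 65, 66, 70, 131, 126, 123, 124, 125, 123, 121, 122, 121, 123, 122, 121, 123, 123, 122, 123, 123, 123, 120, 124, 124, 125, 119, 119, 122, 120, 115, 122, 123, 124, 122, 122, 122, 122, 126, 127, 125, 123, 125, 124, 127, 130, 128, 128, 125, 124, 122, 125, 125, 123, 124, 125, 123, 122, 125, 122, 123, 122, 125, 123, 122, 124, 122, 122, 123, 123, 124, 125]
time: 37.65
tool_pos: [0.6372, -0.0338, 0.2798]
ee_rot: [3.141, -0.0, 1.467]
force: [1.4, -0.4, -0.9]
opening: 0.0599
finger_force: 0.0
[304.3 231.5] [ 0.4496 -0.2579] [ 0.4499 -0.258 ] [18.5 21. ] -0.263
(0.45, -0.258, 0.26, 1.34) slide [-24.23, -16.26, 1.91] rot [-0.001, -0.0, 0.127]
```

```bash
python3 -m pendant '{"slide":[[-3.5,-3,0],[-7.5,-5.5,0],[-11.5,-8,0.5],[-15.5,-10.5,1],[-19.5,-13,1.5],[-24.2,-16.2,1.9],[-24.2,-16.2,1.9],[-24.2,-16.2,1.9]],"rotation":[[0,0,0],[0,0,0.05],[0,0,0.1],[0,0,0.13],[0,0,0.13],[0,0,0.13],[0,0,0.13],[0,0,0.13]],"hand":[8,8,8,8,8,8,8,8]}' 60
python3 - <<'E'
from h import *
c=camera('wrist');np.save('w12.npy',c,allow_pickle=True)
uv=proj(c,[.4500,-.259,.155])[0];print(uv)
for th in (35,45,60): p,a=wstem(c,uv,thr=th)
plan((*p,.129,a+np.pi/2))
E
```

```text
time: 38.5
tool_pos: [0.45, -0.2585, 0.26]
ee_rot: [-3.14, -0.001, 1.334]
force: [0.2, 1.1, 0.7]
opening: 0.0799
finger_force: 0.0
[261.52636009 189.88080707]
blob [245 177  29  28 577] len 0.0253 stem [ 0.4476 -0.2597] yaw -0.236
blob [245 177  29  28 730] len 0.0253 stem [ 0.448  -0.2602] yaw -0.311
blob [245 177  30  28 751] len 0.0262 stem [ 0.4483 -0.2605] yaw -0.301
(np.float64(0.4483497527190199), np.float64(-0.2604717936248976), 0.129, np.float32(1.2693672)) slide [-0.34, -0.17, 13.13] rot [-0.001, -0.001, 0.066]
```

```bash
python3 -m pendant '{"slide":[[-0.25,-0.2,3],[-0.25,-0.2,7],[-0.25,-0.2,10],[-0.25,-0.2,11.8],[-0.25,-0.2,13],[-0.25,-0.2,13],[-0.25,-0.2,13],[-0.25,-0.2,13]],"rotation":[[0,0,0.04],[0,0,0.04],[0,0,0.04],[0,0,0.04],[0,0,0.04],[0,0,0.04],[0,0,0.04],[0,0,0.04]],"hand":[6,6,6,6,6,6,1.5,1.5]}' 60
python3 -m pendant '{"slide":[[0,0,0],[0,0,0],[0,0,0],[0,0,-1],[0,0,-3],[0,0,-5],[0,0,-7],[0,0,-9.5]],"rotation":[[0,0,0],[0,0,0],[0,0,0],[0,0,0],[0,0,0],[0,0,0],[0,0,0],[0,0,0]],"hand":[1.5,1.5,1.5,1.5,1.5,1.5,1.5,1.5]}' 60
python3 - <<'E'
from h import *
plan((.565,-.100,.2245,1.467),(.6312,-.0922,.2245,1.467))
E
```

```text
time: 39.35
tool_pos: [0.4491, -0.26, 0.132]
ee_rot: [3.14, 0.001, 1.297]
force: [-1.0, 0.4, -0.0]
opening: 0.0318
finger_force: 0.0
time: 40.15
tool_pos: [0.448, -0.2596, 0.227]
ee_rot: [-3.141, -0.0, 1.297]
force: [0.8, 0.8, -4.8]
opening: 0.025
finger_force: 59.7
(0.565, -0.1, 0.2245, 1.467) slide [18.53, 6.94, 0.25] rot [-0.001, -0.0, -0.17]
(0.6312, -0.0922, 0.2245, 1.467) slide [1.46, 6.5, 0.0] rot [0.0, 0.0, 0.0]
```

```bash
python3 -m pendant '{"slide":[[3.5,1.5,0.2],[7.5,3,0.2],[11.5,4.5,0.2],[15,6,0.2],[18.5,6.9,0.2],[18.5,6.9,0.2],[18.5,6.9,0.2],[18.5,6.9,0.2]],"rotation":[[0,0,-0.05],[0,0,-0.1],[0,0,-0.15],[0,0,-0.17],[0,0,-0.17],[0,0,-0.17],[0,0,-0.17],[0,0,-0.17]],"hand":[1.5,1.5,1.5,1.5,1.5,1.5,1.5,1.5]}' 60
python3 -m pendant '{"slide":[[0.3,1,0],[0.6,2.5,0],[0.9,4,0],[1.1,5.2,0],[1.3,6.2,0],[1.4,6.5,0],[1.4,6.5,0],[1.4,6.5,0]],"rotation":[[0,0,0],[0,0,0],[0,0,0],[0,0,0],[0,0,0],[0,0,0],[0,0,0],[0,0,0]],"hand":[1.5,1.5,1.5,1.5,1.5,1.5,1.5,1.5]}' 60
python3 -c "
from h import *
plan((.6310,-.0922,.1905,1.467))"
```

```text
time: 40.95
tool_pos: [0.5645, -0.101, 0.2243]
ee_rot: [-3.141, 0.0, 1.466]
force: [0.4, 0.4, -3.6]
opening: 0.0251
finger_force: 59.8
time: 41.75
tool_pos: [0.6307, -0.0934, 0.224]
ee_rot: [-3.141, -0.0, 1.467]
force: [-0.8, 0.3, -4.1]
opening: 0.025
finger_force: 60.1
(0.631, -0.0922, 0.1905, 1.467) slide [0.12, 0.02, 3.35] rot [-0.0, -0.0, -0.0]
```

Contact is expected at tool y ≈ −0.085.

```bash
python3 -m pendant '{"slide":[[0,0,0.6],[0,0,1.2],[0,0,1.8],[0,0,2.4],[0,0,2.8],[0,0,3.1],[0,0,3.4],[0,0,3.4]],"rotation":[[0,0,0],[0,0,0],[0,0,0],[0,0,0],[0,0,0],[0,0,0],[0,0,0],[0,0,0]],"hand":[1.5,1.5,1.5,1.5,1.5,1.5,1.5,1.5]}' 60
python3 -m pendant '{"slide":[[0.1,-0.03,0],[0.2,-0.03,0],[0.3,-0.03,-0.05],[0.4,-0.03,-0.05],[0.5,-0.03,-0.05],[0.6,-0.03,-0.05],[0.7,-0.03,-0.05],[0.7,-0.03,-0.05]],"rotation":[[0,0,0],[0,0,0],[0,0,0],[0,0,0],[0,0,0],[0,0,0],[0,0,0],[0,0,0]],"hand":[1.5,1.5,1.5,1.5,1.5,1.5,1.5,1.5]}' 60

```

```text
time: 42.55
tool_pos: [0.6311, -0.0933, 0.1907]
ee_rot: [3.141, 0.0, 1.467]
force: [-1.9, 1.1, 2.1]
opening: 0.0251
finger_force: 60.6
time: 43.35
tool_pos: [0.6318, -0.0862, 0.1907]
ee_rot: [3.141, 0.0, 1.467]
force: [0.9, -3.6, 0.8]
opening: 0.0248
finger_force: 60.7
```

```bash
python3 -m pendant '{"slide":[[0.1,0,0],[0.2,0,0],[0.3,0,0],[0.3,0,0],[0.3,0,0],[0.3,0,0],[0.3,0,0],[0.3,0,0]],"rotation":[[0,0,0],[0,0,0],[0,0,0],[0,0,0],[0,0,0],[0,0,0],[0,0,0],[0,0,0]],"hand":[1.5,1.5,1.5,1.5,1.5,1.5,1.5,1.5]}' 60

```

```text
time: 44.15
tool_pos: [0.632, -0.0835, 0.1907]
ee_rot: [3.141, 0.0, 1.467]
force: [2.7, -5.6, 0.6]
opening: 0.0252
finger_force: 60.7
```

```bash
python3 -m pendant '{"slide":[[0.1,0,0],[0.2,0,0],[0.25,0,0],[0.25,0,0],[0.25,0,0],[0.25,0,0],[0.25,0,0],[0.25,0,0]],"rotation":[[0,0,0],[0,0,0],[0,0,0],[0,0,0],[0,0,0],[0,0,0],[0,0,0],[0,0,0]],"hand":[1.5,1.5,1.5,1.5,1.5,1.5,1.5,1.5]}' 60

```

```text
time: 44.95
tool_pos: [0.632, -0.0832, 0.1909]
ee_rot: [3.141, 0.004, 1.466]
force: [0.3, -17.6, 1.1]
opening: 0.025
finger_force: 60.8
```

```bash
python3 -m pendant '{"slide":[[-0.2,0,0],[-0.2,0,0],[-0.2,0,0],[-0.2,0,0],[-0.2,0,-3],[-0.2,0,-7],[-0.2,0,-9],[-0.2,0,-9]],"rotation":[[0,0,0],[0,0,0],[0,0,0],[0,0,0],[0,0,0],[0,0,0],[0,0,0],[0,0,0]],"hand":[1.5,3,4.5,6,6,6,6,6]}' 60
python3 -m pendant '{"slide":[[0,0,-4],[0,0,-8],[0,0,-12],[0,0,-14],[0,0,-14],[0,0,-14],[0,0,-14],[0,0,-14]],"rotation":[[0,0,0],[0,0,0],[0,0,0],[0,0,0],[0,0,0],[0,0,0],[0,0,0],[0,0,0]],"hand":[8,8,8,8,8,8,8,8]}' 60
python3 -c "
from h import *
c=camera('wrist');np.save('w13.npy',c,allow_pickle=True);save(c,'w13',None,1.5)"
```

```text
time: 45.75
tool_pos: [0.6328, -0.0825, 0.2839]
ee_rot: [3.136, 0.0, 1.467]
force: [0.8, 0.0, -0.7]
opening: 0.0606
finger_force: 0.0
time: 46.55
tool_pos: [0.6316, -0.0827, 0.4189]
ee_rot: [-3.139, -0.0, 1.467]
force: [-1.1, 0.2, 0.2]
opening: 0.0801
finger_force: 0.0
```

View pics/w13.png

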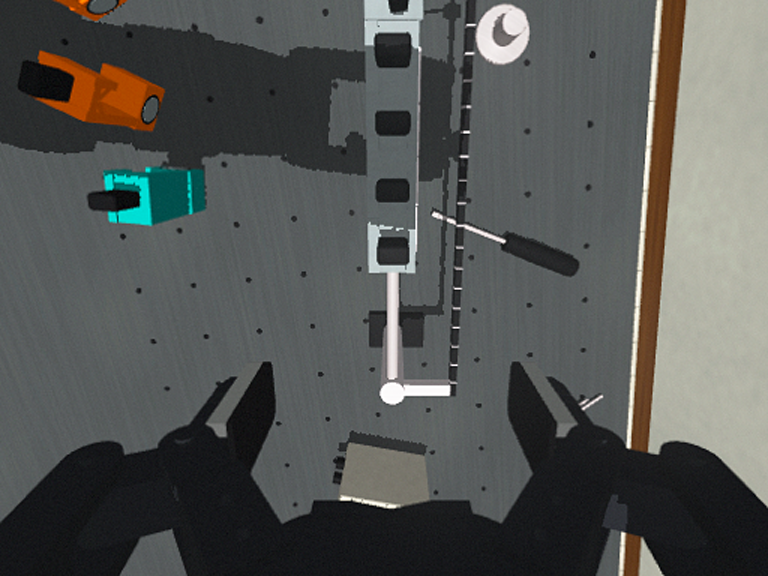

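Four carriers hang in a closed row, stems at (392,50), (392,123), (392,190) and (392,250), with the stop above. I'll check the stop and pointers once more from above.

```bash
python3 -m pendant '{"slide":[[4,0,0],[8,0,0],[12,0,0],[16,0,0],[16,0,0],[16,0,0],[16,0,0],[16,0,0]],"rotation":[[0,0,0],[0,0,0],[0,0,0],[0,0,0],[0,0,0],[0,0,0],[0,0,0],[0,0,0]],"hand":[8,8,8,8,8,8,8,8]}' 60
python3 -c "
from h import *
c=np.load('w13.npy',allow_pickle=True).item()
P=[wstem(c,(u/1.5,v/1.5),box=16,ztop=.2225)[0] for u,v in ((392,50),(392,123),(392,190),(392,250))]
print(np.diff(np.array(P)@[.1034,.9946]))
c=camera('wrist');np.save('w14.npy',c,allow_pickle=True);save(c,'w14',(170,30,430,230),3)"
```

```text
time: 47.4
tool_pos: [0.6485, 0.0752, 0.4205]
ee_rot: [-3.141, 0.0, 1.465]
force: [0.5, -0.7, -0.2]
opening: 0.0799
finger_force: 0.0
blob [250  22  24  23 397] len 0.0253 stem [0.646  0.0568] yaw -0.104
blob [250  74  24  16 364] len 0.0264 stem [0.6414 0.0125] yaw -0.104
blob [251 119  22  16 336] len 0.0253 stem [ 0.6364 -0.036 ] yaw -0.104
blob [252 158  20  18 171] len 0.0239 stem [ 0.625  -0.0808] yaw 0.897
[-0.04453719 -0.04879437 -0.04572734]
```

View pics/w14.png

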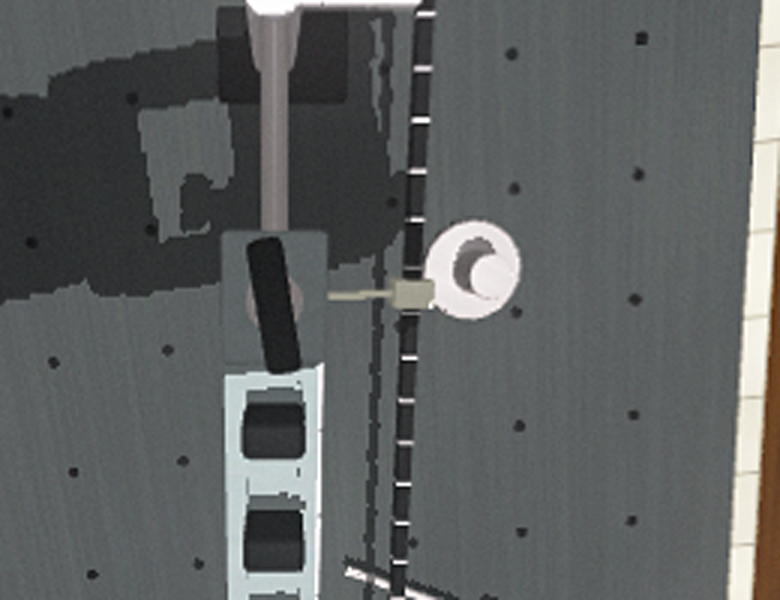

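Pointers meet (stop at row 295, mark at row 293), the knob is in its tight position, and the carriers abut the stop without a gap. Handing in.

```bash
python3 -c "
from station import env
print(env.sign_off())"
```

```text
the job is handed in; nothing more can be done
None
```

I handed the job in at about 47 s, but the hand-in returned no verdict: the stop is at the mark within about 1–2 mm with its knob turned fully tight (about 1.4 rad), and all four grey carriers hang in a closed row against it on the right, going by the last camera views.

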